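Lock out the laminator

ROBOT

A 6-joint arm with a two-finger parallel gripper is mounted at the origin on the work surface. World frame = base frame: x ahead of the robot, y to its left, z up, the work surface at z = 0. Lengths are in m, angles in degrees, forces in N, time in s.
With the tool pointing down it reaches from about 0.4 to 0.825 m from the base axis. Payload 7 kg.
Tool frame: the origin (TCP) lies between the finger pads; the fingertips stand 11 mm ahead of it and the grasp point (between the pads) lies 8 mm behind it (r.tcp_to_tips is the distance from the TCP to the fingertips, in m); x points along the fingers, y is the direction in which the jaws open and shut, and the axes are right-handed (so a half turn about x gives the same grasp; the last joint's range is limited). The gripper opens to 88 mm and grips with 3 to 60 N. Pads are 19 mm wide; open, the fingers measure 130 mm over their backs; the gripper's body (78 mm by 193 mm) begins 47 mm behind the grasp point.
Start: joints at [-60.499, 20.546, 0.682, 0, -70.136, -16.507], TCP at [0.152, -0.658, 0.209] pointing down, gripper open.
Joint ranges: [-176.03, 176.03], [-82.01, 121.73], [-58.28, 71.71], [-173.87, 95.51], [-174.79, -0.11], [-173.66, 173.66]. Speed limits (degrees/s): [136.94, 136.94, 172.46, 180, 180, 180].

INTERFACE

Orientations are given as [roll, pitch, yaw] about the fixed x, y, z axes, in that order (R = Rz(yaw) Ry(pitch) Rx(roll)).
In Python, from plant import r gives the robot as it stands.
- The arm moves only by the tool arm_command, never from a script. Its argument "plan" is a list of rows, each an object of numbers: "dx", "dy", "dz": the shift along the tool's x, y, z each as a share of 0.02 m, from -1 to 1; "wx", "wy", "wz": the turn, a rotation vector about the tool's x, y, z each as a share of 0.08 rad, from -1 to 1. In form: [{"dx": .., "dy": .., "dz": .., "wx": .., "wy": .., "wz": ..}, ...]. A call has 1 to 20 rows; each row shifts and turns the pose as measured when the row begins, along the tool's axes as they then stand; what a row does not reach is not made up. A row lasts 1/12 s, in which the tool goes at most 41.7 mm and 7.16 degrees, less where a joint would pass 70% of its speed; a pose out of reach is approached as far as the arm can. A call with a number of a shift or a turn outside -1 to 1 is refused whole. A call with a gripper value outside its range is refused whole. "fingers" is the closure, from -1 (fully open) to 1 (shut), so that 0 is half open, set as the call begins (left out, the last holds). The fingers move at their own pace and stop on an object; "force" is the grip in N (left out, the last holds). Time passes only in rows, so rows that do not move let the fingers close. It gives the time, the measured TCP pose, the force and the opening at its end, in the units of the state.
- r.get_state(): the state, without advancing time (a new reading comes with each control period).
- r.capture(name): name is "scene" or "top" or "wrist"; returns (picture, depth): 480x640x3 uint8, red, green, blue; 480x640 float32, m along the optical axis (not along the pixel's ray), 0 where there is no reading.
- r.camera_model(name): a dict with "vertical_fov" (degrees; the focal length in pixels is half the picture's height over the tangent of half this angle, whatever the lens; pixels are square), "cx", "cy" (the principal point, pixels), "dist" ([k1, k2, p1, p2, k3] as OpenCV has them; the pictures are not rectified), "R" (3x3) and "t" (3): a world point X has camera coordinates R X + t. Camera axes: x right, y down, z forward; pixel columns grow to the right and rows downward; lengths in m; the calibration is good to about 2 mm. A picture is of the moment at which its call begins: read the wrist's pose just before it. camera_model takes no time and is no camera call; for the wrist camera it gives the pose at the moment of the call.
- r.close_job(): hands the job in, once; it reports no verdict.
Trained networks look in the newest picture that a camera, given by its name, has taken for a name from the list of things; names that differ only in an ending like _2 or _b are one class to them, and where a whole thing is asked for, a point or a joint stands for the part that bears it (a point fixed in the world has none). Each returns a list of dicts, best first, with "score" (0 to 1); they miss things now and then, are a little off and sometimes report something else, mostly with a low value. They report only what shows in the picture. A call takes as long as a camera call.
- r.cut_out(camera, query): "mask" (480x640 bool, what is visible of it) and "bbox" ([left, top, width, height] in pixels, round what is visible of it).
- r.spot_point(camera, query): "centre" ([column, row] in pixels: a listed point, or the origin of a listed thing).
The state is a dict: "time_s": time; "joints": joint angles; "qd": joint speeds; "joint_torque": joint torques, N m; "tcp_pos": TCP position; "eef_rot": TCP orientation; "contact_force": force on the tool from outside, world axes, zero at the start; "moment": the same for the moment, N m; "gripper_width": finger opening in m.
Only numpy, scipy, OpenCV 4.12 (cv2) and the standard library are available. Lean on these libraries where they do the work, as an engineer would, in place of code of your own. Each camera call takes 0.05 s, during which the arm holds its last target.

TASK

The laminator on the counter is going out of service: first turn its dial fully anticlockwise to its end stop (off), then take the loose grey snap cap by its stem and press it straight down over the metal post on the machine until it clicks, and carry on pressing after the click so that the sprung collar under the cap stays pushed down. Finish like that, with the hand still holding the cap firmly pressed down (do not let go: a colleague will fit the padlock), the dial still off, and the stamp, glue bottle and stapler left standing where they are.

Things in the scene. Friction and masses are not known exactly. Their poses are not given: they have to be found in the camera images.
- dial (a joint): the laminator's rotary dial, rad: 0 is fully anticlockwise seen from above (the end stop, off), growing as it is turned clockwise, up to 4.2; it starts somewhere between 0.6 and 1.5 and stays where it is left (friction torque 0.03 N m)
- dial_grip (a point): grip point of the dial, on its vertical axis: the black grip is an upright bar 42 mm long (along this frame's x), 14 mm thick (along y) and 32 mm high on a round skirt 44 mm across; this point lies 37 mm above the flat top of the laminator, 7 mm below the top of the bar and 23 mm above the skirt; the frame turns with the dial, z up
- post (a point): on the axis of the steel post on the laminator (fixed white box 150 x 340 x 75 mm, long along this y), 150 mm from the dial (toward -y); z up. Level with the free top of the grey sprung collar (35 mm across), 14 mm above the machine's top. The stud, 16 mm thick, rises 22 mm above this point to a coned tip; three spring catches stick out to 25 mm across, 7 mm above it
- collar (a joint): how far the sprung collar round the post is pushed down, m: 0 free, 0.003 fully down; spring 3 N per mm. A cap that has clicked on and is let go rests on it with the collar practically up
- cap_mid (a point): centre (half-way up) of the loose grey snap cap, mouth down on the counter: 59 mm high, 42-84 g; bell 36 mm across up to 31 mm, then a round stem 20 mm across, 28 mm long; z up. Heights of this point above post: about 40 mm when the mouth (19 mm bore, 4 mm lip) meets the catches, then 5-15 N are needed, then it snaps down by itself; 29.5 mm clicked, underside on the collar; 26.5 mm fully home
- cap: the same cap; origin at the centre of its underside
- stamp: bystander: wooden hand stamp, 50 by 28 mm base, 66 mm high; origin under its centre
- glue: bystander: glue bottle, 38 mm across, 85 mm high; origin under its centre
- stapler: bystander: black desk stapler, 135 by 34 by 53 mm; origin under its centre

How it is judged:
By the outcome, as a careful person would: the job done as asked, in the order asked, and still so for the second after the job is handed in, while the arm keeps its last pose, push and grip.
It also fails if it takes over 51 s, if anything falls off the work surface, if the arm or the gripper's body presses on something with over 40 N, if the wrist force passes 120 N, or if a joint passes its speed limit or range.

## Working session

There is one attempt and no reset: what is moved stays moved. The work goes in short steps, Python scripts to look and compute and a tool call to move; the robot and the scene stay as the last step left them, time stands still between calls to the robot, and variables do not carry over. Pictures are saved under pics/ and viewed, and the job is handed in when it is done.

Besides the shell and the picture viewer there is one more tool, called as name(argument=value, ...) on one line, values as JSON. arm_command: Moves the arm, as the interface text tells. Shift numbers are shares of 0.02 m and turn numbers shares of 0.08 rad, none past 1 either way. Its arguments: {"type":"object","properties":{"plan":{"type":"array","items":{"type":"object","properties":{"dx":{"type":"number"},"dy":{"type":"number"},"dz":{"type":"number"},"wx":{"type":"number"},"wy":{"type":"number"},"wz":{"type":"number"}}}},"fingers":{"type":"number"},"force":{"type":"number"}},"required":["plan"]}

```bash
ls; mkdir -p pics
cat > h.py <<'E'
import numpy as np,cv2
from plant import r
def K(m):
    f=240/np.tan(np.radians(m["vertical_fov"])/2)
    return np.array([[f,0,m["cx"]],[0,f,m["cy"]],[0,0,1]])
def ray(m,uv):
    p=cv2.undistortPoints(np.array([[uv]],float),K(m),np.array(m["dist"],float))[0,0]
    R=np.array(m["R"]);t=np.array(m["t"])
    return -R.T@t, R.T@np.array([p[0],p[1],1.])
def atz(m,uv,z):
    o,d=ray(m,uv); return o+d*(z-o[2])/d[2]
def atd(m,uv,d):
    o,v=ray(m,uv); return o+v*d
def proj(m,X):
    R=np.array(m["R"]);t=np.array(m["t"])
    return cv2.projectPoints(np.array([X],float),cv2.Rodrigues(R)[0],t,K(m),np.array(m["dist"],float))[0][0,0]
def cloud(m,D,mask=None):
    ok=D>0
    if mask is not None: ok&=mask
    v,u=np.nonzero(ok)
    p=cv2.undistortPoints(np.stack([u,v],1).astype(float)[:,None],K(m),np.array(m["dist"],float))[:,0]
    d=D[v,u]
    C=np.c_[p*d[:,None],d]
    return (C-np.array(m["t"]))@np.array(m["R"]),u,v
def save(n,im): cv2.imwrite("pics/"+n+".png",im[:,:,::-1])
E
python3 - <<'E'
from h import *
print(r.get_state())
for c in ["scene","top"]:
    im,D=r.capture(c); m=r.camera_model(c); save(c+"0",im); np.savez(c+"0.npz",im=im,D=D)
    print(c,m)
    for q in ["dial_grip","post","cap_mid"]:
        for s in r.spot_point(c,q)[:2]:
            uv=s["centre"];d=D[int(uv[1]),int(uv[0])]
            print(c,q,s["score"],uv,d,atd(m,uv,d))
E
```

```text
pics
{'time_s': 0.0, 'joints': array([-6.04976780e+01,  2.05902532e+01,  6.33206877e-01, -2.08689782e-02,
       -7.01345058e+01, -1.65076317e+01]), 'qd': array([ 0.02896384, -0.00278237,  0.04303089, -0.10116067,  0.01229951,
        0.00941449]), 'joint_torque': array([-2.16271983e-04, -5.82713413e+01,  2.93057799e+01,  6.99729100e+00,
        6.75010946e-03, -1.94868935e-04]), 'tcp_pos': array([ 0.15164925, -0.65721302,  0.20842938]), 'eef_rot': array([ 94.41455088,  89.90636881, 107.40213394]), 'contact_force': array([-0.11667727,  0.30534165,  1.01873259]), 'moment': array([-0.02126556, -0.02251375, -0.00681658]), 'gripper_width': 0.08772189291705079}
scene {'vertical_fov': 49.1433599245033, 'cx': 319.90158216513925, 'cy': 247.3586700767325, 'dist': array([-0.14673923,  0.        ,  0.        ,  0.        ,  0.        ]), 'R': array([[-0.15979942,  0.98714496, -0.00299396],
       [ 0.59961766,  0.09465616, -0.79466903],
       [-0.78417014, -0.12878288, -0.60703556]]), 't': array([ 0.14929394, -0.27651086,  1.6464852 ])}
scene dial_grip 0.72 [441.7, 255.8] 1.0695988 [0.61244902 0.201731   0.1163732 ]
scene post 0.58 [366.8, 255.9] 1.1137769 [0.60235078 0.04747485 0.08936682]
scene cap_mid 0.54 [219.0, 228.8] 1.2873164 [ 0.48362984 -0.32495662  0.03586203]
top {'vertical_fov': 54.52332696160449, 'cx': 325.3886066201269, 'cy': 237.87787064068138, 'dist': array([-0.11537849,  0.        ,  0.        ,  0.        ,  0.        ]), 'R': array([[-0.01543204, -0.99971905, -0.01799109],
       [-0.99790825,  0.0165288 , -0.06249741],
       [ 0.06277722,  0.01698899, -0.99788296]]), 't': array([-0.01166789,  0.6000726 ,  0.82230671])}
top dial_grip 0.72 [187.1, 230.2] 0.74241734 [0.6094012  0.19954626 0.12179382]
top post 0.87 [280.0, 235.6] 0.74775714 [0.59873652 0.05001975 0.11322607]
top cap_mid 0.6 [494.0, 306.5] 0.7984724 [ 0.47301335 -0.31436985  0.04829017]
```

View pics/scene0.png

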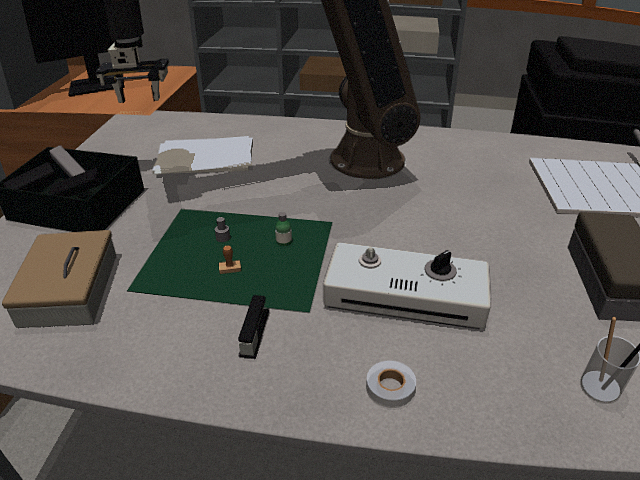

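View pics/top0.png

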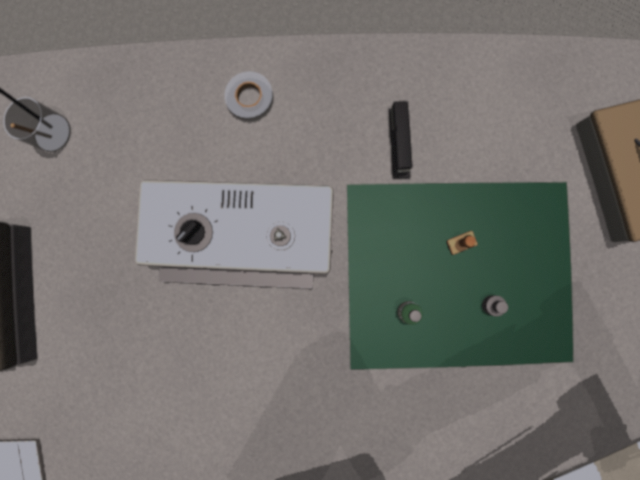

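Run:
```python
from h import *
for c in ["scene","top"]:
    z=np.load(c+"0.npz");im,D=z["im"],z["D"];m=r.camera_model(c)
    uv={"scene":dict(dial_grip=(441.7,255.8),post=(366.8,255.9),cap_mid=(219,228.8)),"top":dict(dial_grip=(187.1,230.2),post=(280,235.6),cap_mid=(494,306.5))}[c]
    for q,h in dict(dial_grip=.112,post=.089,cap_mid=.0295).items(): print(c,q,atz(m,uv[q],h))
    P,u,v=cloud(m,D)
    # laminator top plane
    s=(P[:,2]>.068)&(P[:,2]<.085)&(P[:,0]>.45)&(P[:,0]<.75)&(P[:,1]>-.1)&(P[:,1]<.35)
    q=P[s];rect=cv2.minAreaRect(q[:,:2].astype(np.float32)*1000);print("top",rect,np.median(q[:,2]))
    for n,(cx,cy,lo,hi) in dict(bar=(.605,.2,.098,.13),stud=(.6,.05,.095,.125),stem=(.476,-.317,.036,.07)).items():
        s=(abs(P[:,0]-cx)<.04)&(abs(P[:,1]-cy)<.04)&(P[:,2]>lo)&(P[:,2]<hi)
        q=P[s];print(n,len(q),q.mean(0),q.min(0),q.max(0)); 
        if n=="bar":print(cv2.minAreaRect(q[:,:2].astype(np.float32)*1000))
    if c=="top":
        a=cv2.resize(im[190:280,135:325],None,fx=4,fy=4,interpolation=cv2.INTER_CUBIC);save("dialtop",a)
```

```text
scene dial_grip [0.60672844 0.20246157 0.112     ]
scene post [0.60188434 0.04745183 0.089     ]
scene cap_mid [ 0.47510679 -0.32851058  0.0295    ]
top ((622.148681640625, 137.75164794921875), (340.2136535644531, 154.34548950195312), 86.37129211425781) 0.07419440168621688
bar 184 [0.6147335  0.20313866 0.11183047] [0.5911323  0.18657963 0.09800678] [0.63019153 0.22083046 0.12064041]
((611.1758422851562, 203.9029541015625), (15.474579811096191, 42.120880126953125), 47.295230865478516)
stud 70 [0.60487617 0.05324814 0.10395243] [0.59267786 0.04278528 0.09506985] [0.61693186 0.06187489 0.11364833]
stem 89 [ 0.4769267  -0.32153726  0.05093234] [ 0.46129527 -0.33373725  0.03671865] [ 0.48523806 -0.31149534  0.06043105]
top dial_grip [0.61023128 0.20267441 0.112     ]
top post [0.60041923 0.0528038  0.089     ]
top cap_mid [ 0.47129576 -0.32084122  0.0295    ]
top ((621.1348266601562, 136.2340545654297), (338.7315979003906, 150.30357360839844), 86.85570526123047) 0.07644064216101173
bar 283 [0.60896819 0.20062763 0.11627835] [0.59162472 0.1847297  0.09826973] [0.62629036 0.21887422 0.12387529]
((609.64306640625, 202.54833984375), (14.377367973327637, 40.45404052734375), 47.12760925292969)
stud 104 [0.60100301 0.05234037 0.10822219] [0.59265971 0.04175774 0.09568387] [0.61252844 0.06164609 0.11565147]
stem 161 [ 0.47361944 -0.32126665  0.05541131] [ 0.45999872 -0.33318116  0.03613031] [ 0.48328457 -0.30751858  0.06421048]
```

View pics/dialtop.png

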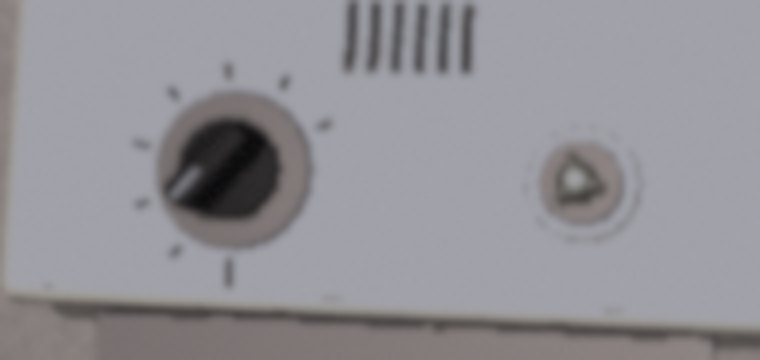

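```bash
cat >> h.py <<'E'
from scipy.spatial.transform import Rotation as Ro
def pose():
    s=r.get_state(); return np.array(s["tcp_pos"]),Ro.from_euler("xyz",s["eef_rot"],degrees=True)
def yaw(R): y=R.as_matrix()[:,1]; return np.degrees(np.arctan2(y[1],y[0]))
def Rdown(phi):
    x=np.array([0,0,-1.]);y=np.array([np.cos(np.radians(phi)),np.sin(np.radians(phi)),0]);return Ro.from_matrix(np.c_[x,y,np.cross(x,y)])
def plan(p,phi):
    """p target TCP, phi jaw yaw: gives totals: shift shares in present tool axes, turn shares in present axes, shift shares in final axes"""
    p0,R0=pose(); R1=Rdown(phi)
    d=np.array(p)-p0
    print("yaw",yaw(R0),"shift world mm",(d*1000).round(1))
    print("shift shares now-axes",(R0.inv().apply(d)/.02).round(2),"final-axes",(R1.inv().apply(d)/.02).round(2))
    print("turn shares",((R0.inv()*R1).as_rotvec()/.08).round(2))
E
python3 - <<'E'
from h import *
p,R=pose();print(R.as_matrix().round(3),yaw(R),r.tcp_to_tips)
plan([.6095,.2025,.2],47);plan([.6095,.2025,.2],-133)
E
```

```text
[[-0.    -0.225  0.974]
 [ 0.     0.974  0.225]
 [-1.     0.    -0.   ]] 102.99151248837715 0.011
yaw 102.99151248837715 shift world mm [457.8 860.1  -9.2]
shift shares now-axes [ 0.47 36.76 31.97] final-axes [  0.46  47.06 -12.59]
turn shares [12.22 -0.   -0.  ]
yaw 102.99151248837715 shift world mm [457.8 860.1  -9.2]
shift shares now-axes [ 0.47 36.76 31.97] final-axes [  0.46 -47.06  12.59]
turn shares [-27.05   0.    -0.  ]
```

arm_command(plan=[{"dy":1,"dz":0.87},{"dy":1,"dz":0.87},{"dy":1,"dz":0.87},{"dy":1,"dz":0.87},{"dy":1,"dz":0.87},{"dy":1,"dz":0.87},{"dy":1,"dz":0.87},{"dy":1,"dz":0.87},{"dy":1,"dz":0.87},{"dy":1,"dz":0.87},{"dy":1,"dz":0.87},{"dy":1,"dz":0.87},{"dy":1,"dz":0.87},{"dy":1,"dz":0.87},{"dy":1,"dz":0.87},{"dy":1,"dz":0.87},{"dy":1,"dz":0.87},{"dy":1,"dz":0.87},{"dy":1,"dz":0.87},{"dy":1,"dz":0.87}], fingers=-1)

```text
schema error: expected keys dx, dy, dz, wx, wy, wz
```

arm_command(plan=[{"dy":1,"dz":0.87},{"dy":1,"dz":0.87},{"dy":1,"dz":0.87},{"dy":1,"dz":0.87},{"dy":1,"dz":0.87},{"dy":1,"dz":0.87},{"dy":1,"dz":0.87},{"dy":1,"dz":0.87},{"dy":1,"dz":0.87},{"dy":1,"dz":0.87},{"wx":1},{"wx":1},{"wx":1},{"wx":1},{"wx":1},{"wx":1},{"wx":1},{"wx":1},{"wx":1},{"wx":1}])

```text
schema error: expected keys dx, dy, dz, wx, wy, wz
```

Run:
```python
from h import *
s=r.get_state();print(s["time_s"],s["joints"],s["tcp_pos"])
plan([.6095,.2025,.2],47)
```

```text
0.4 [-6.04978354e+01  2.05535404e+01  6.75277411e-01 -1.83078223e-03
 -7.01346154e+01 -1.65100296e+01] [ 0.15174713 -0.65764045  0.20922355]
yaw 102.99151248837715 shift world mm [457.8 860.1  -9.2]
shift shares now-axes [ 0.47 36.76 31.97] final-axes [  0.46  47.06 -12.59]
turn shares [12.22 -0.   -0.  ]
```

arm_command(plan=[{"dx":0,"dy":1,"dz":0.87,"wx":0,"wy":0,"wz":0},{"dx":0,"dy":1,"dz":0.87,"wx":0,"wy":0,"wz":0},{"dx":0,"dy":1,"dz":0.87,"wx":0,"wy":0,"wz":0},{"dx":0,"dy":1,"dz":0.87,"wx":0,"wy":0,"wz":0},{"dx":0,"dy":1,"dz":0.87,"wx":0,"wy":0,"wz":0},{"dx":0,"dy":1,"dz":0.87,"wx":0,"wy":0,"wz":0},{"dx":0,"dy":1,"dz":0.87,"wx":0,"wy":0,"wz":0},{"dx":0,"dy":1,"dz":0.87,"wx":0,"wy":0,"wz":0},{"dx":0,"dy":1,"dz":0.87,"wx":0,"wy":0,"wz":0},{"dx":0,"dy":1,"dz":0.87,"wx":0,"wy":0,"wz":0},{"dx":0,"dy":1,"dz":0.87,"wx":0,"wy":0,"wz":0},{"dx":0,"dy":1,"dz":0.87,"wx":0,"wy":0,"wz":0},{"dx":0,"dy":1,"dz":0.87,"wx":0,"wy":0,"wz":0},{"dx":0,"dy":1,"dz":0.87,"wx":0,"wy":0,"wz":0},{"dx":0,"dy":1,"dz":0.87,"wx":0,"wy":0,"wz":0},{"dx":0,"dy":1,"dz":0.87,"wx":0,"wy":0,"wz":0},{"dx":0,"dy":1,"dz":0.87,"wx":0,"wy":0,"wz":0},{"dx":0,"dy":1,"dz":0.87,"wx":0,"wy":0,"wz":0},{"dx":0,"dy":1,"dz":0.87,"wx":0,"wy":0,"wz":0},{"dx":0,"dy":1,"dz":0.87,"wx":0,"wy":0,"wz":0}], fingers=-1)

```text
time_s: 2.07
tcp_pos: [0.4087, -0.1722, 0.2105]
eef_rot: [-20.0, 89.6, -7.4]
contact_force: [0.1, -0.1, -0.2]
gripper_width: 0.088
```

Run:
```python
from h import *
s=r.get_state();print(s["time_s"],s["joints"],s["tcp_pos"])
plan([.6095,.2025,.2],47)
```

```text
2.0667 [  2.85288279  -2.29820026 -27.09313044   0.08160407 -64.79802462
 -80.32188863] [ 0.40873724 -0.17217903  0.21051265]
yaw 102.56499984954701 shift world mm [200.8 374.7 -10.5]
shift shares now-axes [ 0.58 16.1  13.87] final-axes [ 0.53 20.55 -5.44]
turn shares [ 1.212e+01  9.000e-02 -1.000e-02]
```

arm_command(plan=[{"dx":0,"dy":0.97,"dz":0.83,"wx":0,"wy":0,"wz":0},{"dx":0,"dy":0.97,"dz":0.83,"wx":0,"wy":0,"wz":0},{"dx":0,"dy":0.97,"dz":0.83,"wx":0,"wy":0,"wz":0},{"dx":0,"dy":0.97,"dz":0.83,"wx":0,"wy":0,"wz":0},{"dx":0,"dy":0.97,"dz":0.83,"wx":0,"wy":0,"wz":0},{"dx":0,"dy":0.97,"dz":0.83,"wx":0,"wy":0,"wz":0},{"dx":0,"dy":0.97,"dz":0.83,"wx":0,"wy":0,"wz":0},{"dx":0,"dy":0.97,"dz":0.83,"wx":0,"wy":0,"wz":0},{"dx":0,"dy":0.97,"dz":0.83,"wx":0,"wy":0,"wz":0},{"dx":0,"dy":0.97,"dz":0.83,"wx":0,"wy":0,"wz":0},{"dx":0,"dy":0.97,"dz":0.83,"wx":0,"wy":0,"wz":0},{"dx":0,"dy":0.97,"dz":0.83,"wx":0,"wy":0,"wz":0},{"dx":0,"dy":0.97,"dz":0.83,"wx":0,"wy":0,"wz":0},{"dx":0,"dy":0.97,"dz":0.83,"wx":0,"wy":0,"wz":0},{"dx":0,"dy":0.97,"dz":0.83,"wx":0,"wy":0,"wz":0},{"dx":0,"dy":0.97,"dz":0.83,"wx":0,"wy":0,"wz":0},{"dx":0,"dy":0,"dz":0,"wx":-1,"wy":0,"wz":0},{"dx":0,"dy":0,"dz":0,"wx":-1,"wy":0,"wz":0},{"dx":0,"dy":0,"dz":0,"wx":-1,"wy":0,"wz":0},{"dx":0,"dy":0,"dz":0,"wx":-1,"wy":0,"wz":0}])

```text
time_s: 3.73
tcp_pos: [0.6091, 0.2163, 0.2154]
eef_rot: [-26.0, 89.1, 5.9]
contact_force: [-0.4, 0.6, -0.3]
gripper_width: 0.0877
```

arm_command(plan=[{"dx":0,"dy":0,"dz":0,"wx":-1,"wy":0,"wz":0},{"dx":0,"dy":0,"dz":0,"wx":-1,"wy":0,"wz":0},{"dx":0,"dy":0,"dz":0,"wx":-1,"wy":0,"wz":0},{"dx":0,"dy":0,"dz":0,"wx":-1,"wy":0,"wz":0},{"dx":0,"dy":0,"dz":0,"wx":-1,"wy":0,"wz":0},{"dx":0,"dy":0,"dz":0,"wx":-1,"wy":0,"wz":0},{"dx":0,"dy":0,"dz":0,"wx":-1,"wy":0,"wz":0},{"dx":0,"dy":0,"dz":0,"wx":-1,"wy":0,"wz":0},{"dx":0,"dy":0,"dz":0,"wx":-1,"wy":0,"wz":0},{"dx":0,"dy":0,"dz":0,"wx":-1,"wy":0,"wz":0},{"dx":0,"dy":0,"dz":0,"wx":-1,"wy":0,"wz":0},{"dx":0,"dy":0,"dz":0,"wx":-1,"wy":0,"wz":0},{"dx":0,"dy":0,"dz":0,"wx":-1,"wy":0,"wz":0},{"dx":0,"dy":0,"dz":0,"wx":-1,"wy":0,"wz":0},{"dx":0,"dy":0,"dz":0,"wx":-1,"wy":0,"wz":0},{"dx":0,"dy":0,"dz":0,"wx":-1,"wy":0,"wz":0},{"dx":0,"dy":0,"dz":0,"wx":-1,"wy":0,"wz":0},{"dx":0,"dy":0,"dz":0,"wx":-1,"wy":0,"wz":0},{"dx":0,"dy":0,"dz":0,"wx":-1,"wy":0,"wz":0},{"dx":0,"dy":0,"dz":0,"wx":-1,"wy":0,"wz":0}])

```text
time_s: 5.4
tcp_pos: [0.6085, 0.2167, 0.2154]
eef_rot: [-120.1, 89.1, 8.3]
contact_force: [-0.3, -0.0, 0.8]
gripper_width: 0.0877
```

Run:
```python
from h import *
s=r.get_state();print(s["time_s"],s["joints"],s["tcp_pos"])
m=r.camera_model("wrist");im,D=r.capture("wrist");save("wrist1",im);np.savez("wrist1.npz",im=im,D=D)
for q in ["dial_grip","post"]:
    for t in r.spot_point("wrist",q)[:2]: print(q,t,atz(m,t["centre"],dict(dial_grip=.112,post=.089)[q]))
P,u,v=cloud(m,D)
s=(abs(P[:,0]-.61)<.04)&(abs(P[:,1]-.2)<.04)&(P[:,2]>.1)&(P[:,2]<.13)
q=P[s]
if len(q):print(len(q),q.max(0),cv2.minAreaRect(q[:,:2].astype(np.float32)*1000))
plan([.6095,.2025,.106],-133)
```

```text
5.4 [ 37.14697121  17.08112725  -3.72821879   0.45599573 -68.42262223
   1.08465627] [0.60851687 0.21671474 0.2153973 ]
dial_grip {'centre': [333.5, 222.3], 'score': 0.63} [0.60937896 0.20537952 0.112     ]
post {'centre': [472.5, 63.4], 'score': 0.6} [0.60110582 0.05549684 0.089     ]
1087 [0.62878361 0.22181807 0.11901195] ((610.072021484375, 204.22398376464844), (13.981534004211426, 41.86488342285156), 47.613983154296875)
yaw -141.95870640338833 shift world mm [   1.   -14.2 -109.4]
shift shares now-axes [ 5.47  0.47 -0.55] final-axes [ 5.47  0.49 -0.52]
turn shares [-1.96 -0.11  0.16]
```

View pics/wrist1.png

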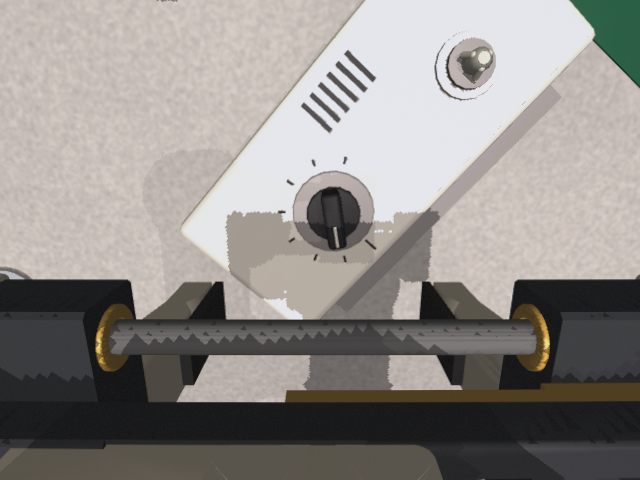

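arm_command(plan=[{"dx":0,"dy":0,"dz":0,"wx":-1,"wy":-0.1,"wz":0.15},{"dx":0.2,"dy":0.45,"dz":-0.5,"wx":-1,"wy":0,"wz":0},{"dx":1,"dy":0,"dz":0,"wx":0,"wy":0,"wz":0},{"dx":1,"dy":0,"dz":0,"wx":0,"wy":0,"wz":0},{"dx":0,"dy":0,"dz":0,"wx":0,"wy":0,"wz":0}])

```text
time_s: 5.97
tcp_pos: [0.6095, 0.2034, 0.1719]
eef_rot: [-99.7, 89.8, 37.1]
contact_force: [-0.1, -0.8, -0.1]
gripper_width: 0.0875
```

Run:
```python
from h import *
plan([.6095,.2035,.107],-132.6)
```

```text
yaw -133.25527485173154 shift world mm [  0.    0.1 -64.9]
shift shares now-axes [3.25 0.01 0.  ] final-axes [ 3.25 -0.    0.  ]
turn shares [-0.14 -0.01  0.05]
```

arm_command(plan=[{"dx":0.85,"dy":0,"dz":0,"wx":-0.1,"wy":0,"wz":0.05},{"dx":0.85,"dy":0,"dz":0,"wx":0,"wy":0,"wz":0},{"dx":0.8,"dy":0,"dz":0,"wx":0,"wy":0,"wz":0},{"dx":0.7,"dy":0,"dz":0,"wx":0,"wy":0,"wz":0},{"dx":0,"dy":0,"dz":0,"wx":0,"wy":0,"wz":0}])

```text
time_s: 6.38
tcp_pos: [0.6115, 0.204, 0.11]
eef_rot: [-135.0, 89.8, 1.5]
contact_force: [0.2, -0.7, 0.0]
gripper_width: 0.0873
```

arm_command(plan=[{"dx":0,"dy":0,"dz":0,"wx":0,"wy":0,"wz":0},{"dx":0,"dy":0,"dz":0,"wx":0,"wy":0,"wz":0},{"dx":0,"dy":0,"dz":0,"wx":0,"wy":0,"wz":0},{"dx":0,"dy":0,"dz":0,"wx":0,"wy":0,"wz":0},{"dx":0,"dy":0,"dz":0,"wx":0,"wy":0,"wz":0},{"dx":0,"dy":0,"dz":0,"wx":0,"wy":0,"wz":0}], fingers=1, force=15)

```text
time_s: 6.88
tcp_pos: [0.6141, 0.2054, 0.116]
eef_rot: [-123.0, 89.4, 13.3]
contact_force: [0.8, 0.4, -0.0]
gripper_width: 0.053
```

Run:
```python
from h import *
s=r.get_state();print(s)
plan([.6095,.2035,.107],-132.6)
```

```text
{'time_s': 6.8833, 'joints': array([ 35.86578025,  21.64541012, -10.62395881,   0.26299559,
       -57.19778966,  10.32966872]), 'qd': array([-0.06675648, -0.56847993,  0.50015608,  0.02520234, -0.26802262,
       -0.11610447]), 'joint_torque': array([ 6.27980131e-03, -5.67162001e+01,  2.64432335e+01,  6.29236892e+00,
        7.64574087e-02, -3.32715957e-03]), 'tcp_pos': array([0.61412848, 0.20544125, 0.11598508]), 'eef_rot': array([-122.99311863,   89.42287013,   13.34377799]), 'contact_force': array([ 0.79028155,  0.3978744 , -0.0156314 ]), 'moment': array([-0.05259009,  0.28285643,  0.0440117 ]), 'gripper_width': 0.05303144858215112}
yaw -133.66177579707545 shift world mm [-4.6 -1.9 -9. ]
shift shares now-axes [0.45 0.23 0.1 ] final-axes [0.45 0.23 0.1 ]
turn shares [-0.23 -0.07  0.1 ]
```

arm_command(plan=[{"dx":0.45,"dy":0.23,"dz":0.1,"wx":-0.2,"wy":-0.07,"wz":0.1},{"dx":0.1,"dy":0.05,"dz":0.01,"wx":0,"wy":0,"wz":0},{"dx":0.05,"dy":0.02,"dz":0,"wx":0,"wy":0,"wz":0},{"dx":0.05,"dy":0.02,"dz":0,"wx":0,"wy":0,"wz":0}])

```text
time_s: 7.22
tcp_pos: [0.6078, 0.2022, 0.1027]
eef_rot: [-69.8, 89.9, 67.6]
contact_force: [-0.1, 1.1, 0.3]
gripper_width: 0.0269
```

Run:
```python
from h import *
s=r.get_state();print(s["tcp_pos"],s["contact_force"],s["moment"],s["gripper_width"])
plan([.6095,.2035,.107],-132.6)
```

```text
[0.60784645 0.20220815 0.10267561] [-0.07746149  1.1291045   0.26734004] [-0.02112508  0.16507713 -0.04964801] 0.02692045480073427
yaw -132.64871963847062 shift world mm [1.7 1.3 4.3]
shift shares now-axes [-0.22 -0.1  -0.02] final-axes [-0.22 -0.1  -0.02]
turn shares [-0.01  0.01  0.01]
```

arm_command(plan=[{"dx":-0.15,"dy":-0.07,"dz":0,"wx":0,"wy":0,"wz":0},{"dx":-0.02,"dy":0,"dz":0,"wx":0,"wy":0,"wz":0},{"dx":0,"dy":0,"dz":0,"wx":0,"wy":0,"wz":0}])

```text
time_s: 7.47
tcp_pos: [0.6085, 0.2029, 0.1056]
eef_rot: [27.4, 90.0, 164.8]
contact_force: [0.0, -0.5, 0.4]
gripper_width: 0.0063
```

Run:
```python
from h import *
s=r.get_state();print(s["tcp_pos"],s["contact_force"],s["moment"],s["gripper_width"])
plan([.6095,.2035,.107],-132.6)
```

```text
[0.60847718 0.20294009 0.10563077] [ 0.02510319 -0.53233548  0.44277274] [-0.00824884  0.13460666  0.04987011] 0.006264337073061814
yaw -132.65779703457227 shift world mm [1.  0.6 1.4]
shift shares now-axes [-0.07 -0.06 -0.02] final-axes [-0.07 -0.06 -0.02]
turn shares [-0.01  0.01 -0.  ]
```

Run:
```python
from h import *
a,D=r.capture("wrist");save("wrist2",a)
m=r.camera_model("wrist");print(proj(m,[.6095,.2035,.119]),proj(m,r.get_state()["tcp_pos"]))
b,_=r.capture("scene");save("sc2",cv2.resize(b[180:340,320:520],None,fx=3,fy=3))
```

```text
[321.3996066  298.90252962] [323.39380733 288.08298259]
```

View pics/wrist2.png

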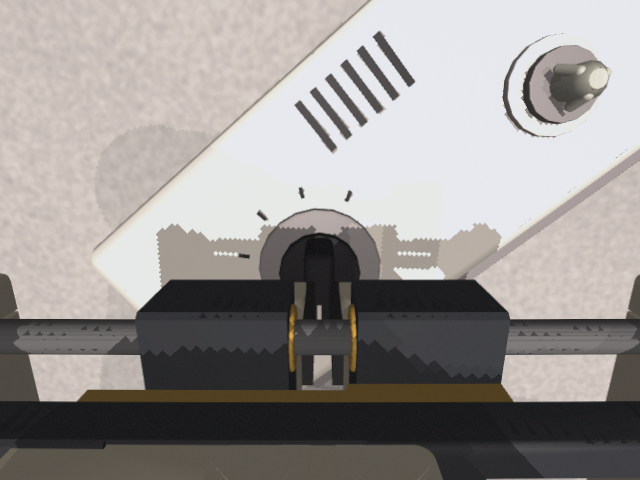

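View pics/sc2.png

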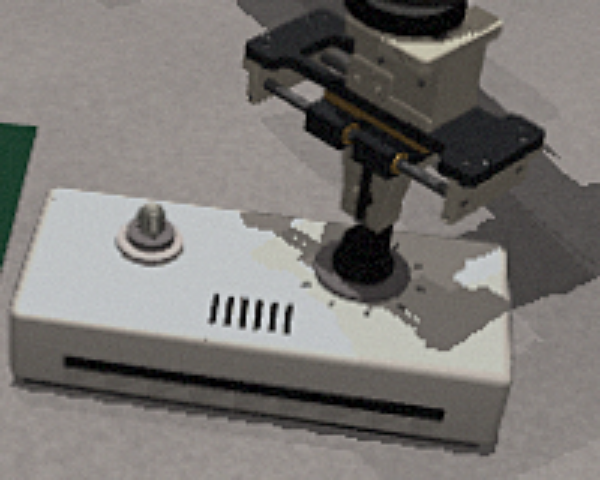

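Run:
```python
from h import *
s=r.get_state();p=np.array(s["tcp_pos"]);print(s["gripper_width"])
m=r.camera_model("scene")
for n,X in dict(tip=p-[0,0,.011],tcp=p,top=[.6095,.2035,.119],skirt=[.6095,.2035,.089]).items():
    print(n,(proj(m,X)-[320,180])*3)
im,D=r.capture("scene");P,u,v=cloud(m,D)
s=(abs(P[:,0]-.61)<.05)&(abs(P[:,1]-.2)<.05)&(P[:,2]>.09)&(P[:,2]<.16)
for a,b,c in sorted(zip(v[s],u[s],P[s].round(3).tolist()))[::12]:print(a,b,c,im[a,b])
```

```text
0.0016188563152820822
tip [362.52260603 248.61360248]
tcp [364.70709852 236.24501394]
top [368.11327875 222.00235985]
skirt [362.11945895 255.8871267 ]
236 435 [0.604, 0.183, 0.159] [68 62 53]
239 440 [0.614, 0.192, 0.16] [53 55 46]
241 437 [0.61, 0.188, 0.151] [71 68 62]
242 439 [0.613, 0.192, 0.151] [75 70 62]
243 438 [0.608, 0.19, 0.145] [111 104  92]
244 435 [0.607, 0.185, 0.141] [68 64 55]
244 447 [0.627, 0.206, 0.158] [73 70 60]
245 439 [0.615, 0.192, 0.145] [69 68 59]
245 451 [0.621, 0.215, 0.152] [73 69 57]
246 443 [0.616, 0.2, 0.144] [32 25 24]
247 435 [0.61, 0.186, 0.135] [65 64 51]
247 447 [0.628, 0.207, 0.151] [69 69 61]
248 439 [0.614, 0.193, 0.137] [26 28 29]
248 451 [0.617, 0.217, 0.142] [71 63 60]
249 443 [0.624, 0.2, 0.142] [78 75 64]
250 437 [0.611, 0.19, 0.129] [73 72 60]
250 449 [0.623, 0.213, 0.141] [75 69 59]
251 444 [0.624, 0.203, 0.138] [70 69 60]
252 442 [0.621, 0.2, 0.133] [69 65 59]
253 440 [0.618, 0.197, 0.127] [5 0 7]
254 439 [0.609, 0.196, 0.118] [47 45 47]
255 438 [0.613, 0.194, 0.118] [26 25 25]
256 438 [0.618, 0.194, 0.119] [ 7 10 12]
256 450 [0.6, 0.22, 0.108] [27 23 27]
257 446 [0.612, 0.211, 0.114] [ 4  8 10]
258 442 [0.621, 0.202, 0.117] [21 23 20]
259 439 [0.625, 0.196, 0.118] [21 16 17]
260 435 [0.622, 0.189, 0.111] [0 0 0]
260 447 [0.608, 0.215, 0.103] [0 0 0]
261 443 [0.617, 0.206, 0.107] [16 14 18]
262 439 [0.627, 0.197, 0.111] [4 7 5]
263 435 [0.625, 0.189, 0.106] [17 12 15]
263 447 [0.607, 0.216, 0.094] [1 0 4]
264 444 [0.615, 0.209, 0.098] [0 0 0]
265 441 [0.62, 0.203, 0.098] [4 0 0]
266 440 [0.622, 0.201, 0.097] [0 0 0]
267 440 [0.623, 0.201, 0.095] [5 7 6]
269 436 [0.626, 0.193, 0.091] [0 0 0]
```

Run:
```python
from h import *
st=r.get_state();p=np.array(st["tcp_pos"]);print(st["time_s"],p,st["gripper_width"],st["contact_force"],st["moment"])
m=r.camera_model("wrist");a,D=r.capture("wrist")
P,u,v=cloud(m,D)
zz=np.zeros((480,640,3));zz[v,u]=P
for row in range(230,400,12):
    print(row,[tuple((1000*zz[row,c]).round(0).astype(int).tolist()) for c in (295,305,319,330,345)])
print("cam pos",-np.array(m["R"]).T@np.array(m["t"]))
save("w3",cv2.resize(a[200:400,220:420],None,fx=3,fy=3))
b,_=r.capture("scene");save("sc3",cv2.resize(b[210:290,400:480],None,fx=7,fy=7,interpolation=cv2.INTER_CUBIC))
```

```text
7.6167 [0.60854978 0.20302396 0.1056873 ] 0.0006492042896302998 [ 0.12835086 -0.39757243 -1.03872084] [-0.02567917  0.18718469 -0.00489203]
230 [(635, 199, 80), (632, 195, 79), (627, 189, 80), (623, 185, 79), (617, 179, 78)]
242 [(631, 202, 85), (628, 198, 88), (625, 190, 97), (621, 187, 95), (613, 183, 85)]
254 [(627, 206, 86), (628, 196, 111), (625, 191, 114), (621, 187, 114), (609, 187, 87)]
266 [(622, 210, 88), (625, 199, 116), (621, 194, 117), (618, 191, 116), (604, 191, 86)]
278 [(617, 215, 88), (621, 203, 114), (617, 198, 117), (613, 195, 116), (599, 196, 87)]
290 [(642, 182, 198), (639, 182, 194), (617, 197, 132), (614, 194, 132), (634, 173, 199)]
302 [(641, 181, 204), (637, 183, 195), (617, 198, 142), (614, 195, 142), (634, 174, 205)]
314 [(641, 181, 210), (638, 182, 205), (617, 197, 154), (614, 194, 153), (635, 174, 211)]
326 [(639, 183, 210), (636, 183, 205), (633, 182, 203), (631, 180, 203), (633, 175, 211)]
338 [(638, 184, 211), (635, 185, 207), (631, 184, 204), (630, 182, 205), (630, 177, 210)]
350 [(636, 186, 211), (633, 186, 207), (629, 186, 204), (628, 184, 205), (629, 179, 211)]
362 [(633, 189, 210), (630, 189, 207), (609, 205, 167), (607, 202, 167), (626, 181, 210)]
374 [(631, 191, 210), (625, 195, 200), (606, 207, 168), (603, 205, 166), (624, 183, 211)]
386 [(629, 192, 211), (623, 196, 201), (527, 282, 28), (504, 291, -3), (622, 184, 211)]
398 [(629, 192, 215), (628, 190, 215), (626, 188, 215), (624, 187, 214), (623, 184, 216)]
cam pos [0.66287461 0.15354465 0.27907133]
```

View pics/w3.png

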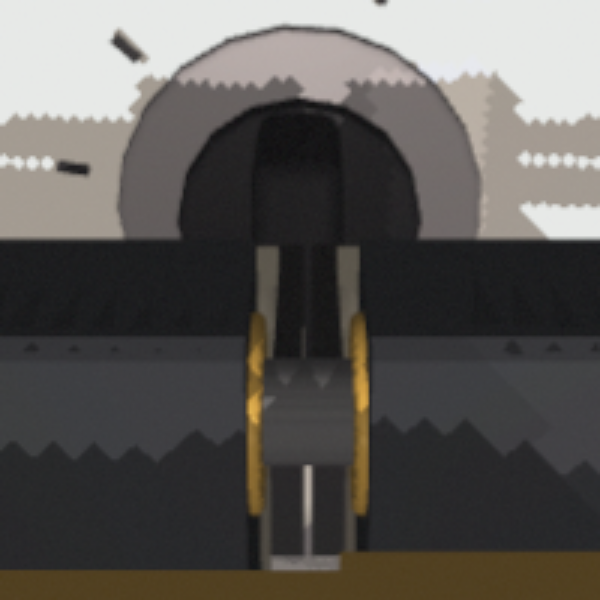

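View pics/sc3.png

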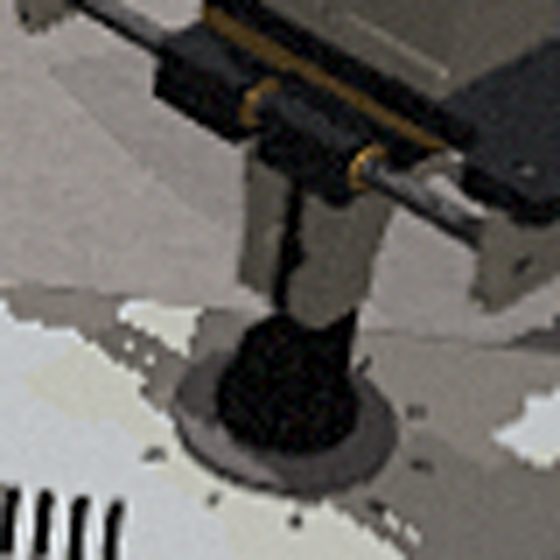

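Run:
```python
from h import *
print(r.tcp_to_tips)
z=np.load("scene0.npz");im,D=z["im"],z["D"];m=r.camera_model("scene");P,u,v=cloud(m,D)
s=(abs(P[:,0]-.152)<.06)&(abs(P[:,1]+.658)<.12)&(P[:,2]>.1)&(P[:,2]<.33)
q=P[s];o=np.argsort(q[:,2]);print(len(q));print(q[o][:25].round(3).tolist());print(np.histogram(q[:,2],20))
print(proj(m,[.152,-.658,.198]))
save("g0",cv2.resize(im[20:120,60:180],None,fx=6,fy=6))
# wrist open
z=np.load("wrist1.npz");D=z["D"]; print(D[300:400:10,200].round(3), D[300:400:10,160].round(3),D[300:400:10,440])
```

```text
0.011
1116
[[0.144, -0.617, 0.224], [0.167, -0.715, 0.224], [0.16, -0.702, 0.225], [0.147, -0.605, 0.226], [0.148, -0.602, 0.226], [0.156, -0.704, 0.226], [0.149, -0.607, 0.226], [0.172, -0.702, 0.227], [0.151, -0.61, 0.227], [0.175, -0.704, 0.228], [0.145, -0.6, 0.228], [0.146, -0.609, 0.228], [0.176, -0.706, 0.228], [0.176, -0.696, 0.229], [0.155, -0.704, 0.229], [0.17, -0.703, 0.229], [0.164, -0.702, 0.23], [0.134, -0.601, 0.23], [0.173, -0.713, 0.23], [0.151, -0.609, 0.23], [0.173, -0.697, 0.23], [0.174, -0.703, 0.231], [0.175, -0.706, 0.231], [0.152, -0.602, 0.231], [0.153, -0.599, 0.231]]
(array([ 16,  25,  27,  28,  24,  28,  28,  31,  28,  33,  25,  20,  17,
        55, 106, 147, 101,  96, 103, 178]), array([0.22390438, 0.22920851, 0.23451263, 0.23981675, 0.24512087,
       0.250425  , 0.25572912, 0.26103324, 0.26633736, 0.27164149,
       0.27694561, 0.28224973, 0.28755385, 0.29285798, 0.2981621 ,
       0.30346622, 0.30877034, 0.31407447, 0.31937859, 0.32468271,
       0.32998683]))
[140.496417   108.99555533]
[0.152 0.143 0.087 0.085 0.083 0.085 0.137 0.138 0.453 0.457] [0.426 0.138 0.088 0.085 0.084 0.085 0.112 0.112 0.112 0.112] [0.14970927 0.14331238 0.08739001 0.08545563 0.08438996 0.08425175
 0.14114903 0.44463226 0.44747037 0.07782181]
```

View pics/g0.png

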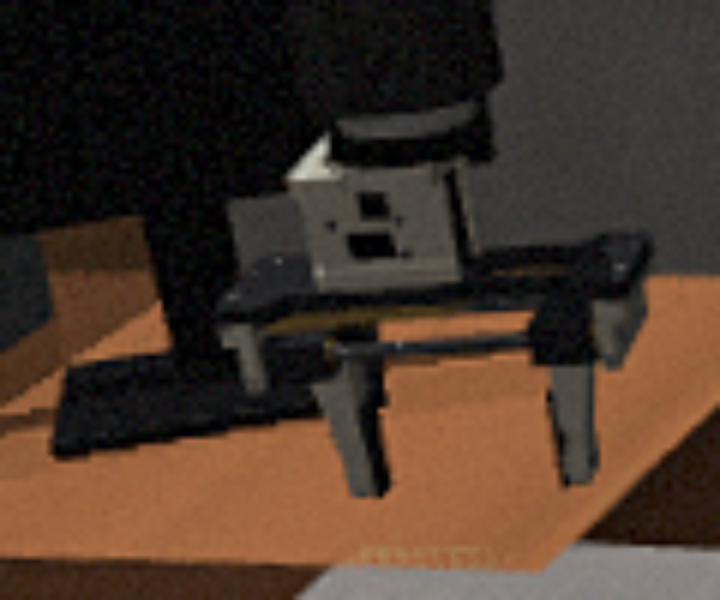

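arm_command(plan=[{"dx":-0.05,"dy":-0.05,"dz":-0.02,"wx":0,"wy":0,"wz":0},{"dx":0,"dy":0,"dz":0,"wx":0,"wy":0,"wz":0},{"dx":0,"dy":0,"dz":0,"wx":0,"wy":0,"wz":0},{"dx":0,"dy":0,"dz":0,"wx":0,"wy":0,"wz":0},{"dx":0,"dy":0,"dz":0,"wx":0,"wy":0,"wz":0},{"dx":0,"dy":0,"dz":0,"wx":0,"wy":0,"wz":0}], fingers=0)

```text
time_s: 8.22
tcp_pos: [0.6096, 0.2035, 0.1068]
eef_rot: [-0.2, 90.0, 137.2]
contact_force: [0.0, 0.1, 0.3]
gripper_width: 0.0349
```

Run:
```python
from h import *
s=r.get_state();print(s["tcp_pos"],s["contact_force"],s["gripper_width"])
plan([.6095,.2035,.081],-132.6)
m=r.camera_model("scene");im,D=r.capture("scene");P,u,v=cloud(m,D)
save("sc4",cv2.resize(im[210:290,400:480],None,fx=7,fy=7,interpolation=cv2.INTER_CUBIC))
```

```text
[0.60958626 0.2035158  0.10682722] [0.0219158  0.14811755 0.3061878 ] 0.03485701343496488
yaw -132.65719936918515 shift world mm [ -0.1  -0.  -25.8]
shift shares now-axes [1.29 0.   0.  ] final-axes [1.29 0.   0.  ]
turn shares [-0.01  0.01  0.  ]
```

View pics/sc4.png

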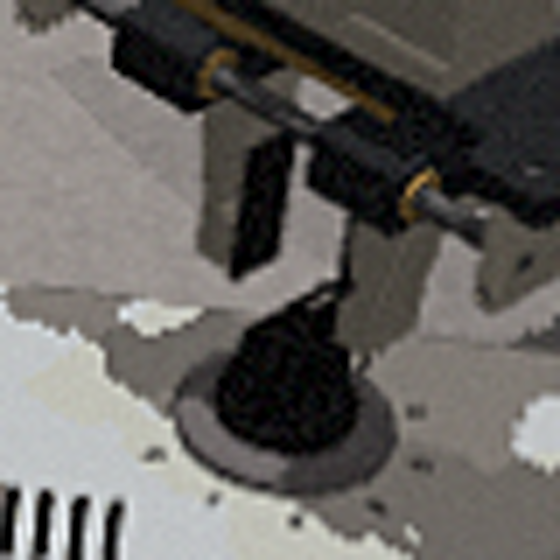

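arm_command(plan=[{"dx":0.35,"dy":0,"dz":0,"wx":0,"wy":0,"wz":0},{"dx":0.35,"dy":0,"dz":0,"wx":0,"wy":0,"wz":0},{"dx":0.3,"dy":0,"dz":0,"wx":0,"wy":0,"wz":0},{"dx":0.1,"dy":0,"dz":0,"wx":0,"wy":0,"wz":0}])

```text
time_s: 8.6
tcp_pos: [0.6097, 0.2036, 0.0831]
eef_rot: [-61.0, 89.9, 76.4]
contact_force: [-0.5, 0.2, -0.4]
gripper_width: 0.0437
```

Run:
```python
from h import *
s=r.get_state();print(s["tcp_pos"],s["contact_force"],s["gripper_width"])
plan([.6095,.2035,.081],-132.6)
m=r.camera_model("scene");im,D=r.capture("scene");P,u,v=cloud(m,D)
save("sc5",cv2.resize(im[210:290,400:480],None,fx=7,fy=7,interpolation=cv2.INTER_CUBIC))
```

```text
[0.60966881 0.20360805 0.08307332] [-0.47462877  0.24160781 -0.41225642] 0.04366863011374387
yaw -132.66160682445383 shift world mm [-0.2 -0.1 -2.1]
shift shares now-axes [0.1  0.01 0.  ] final-axes [0.1  0.01 0.  ]
turn shares [-0.01  0.01  0.01]
```

View pics/sc5.png

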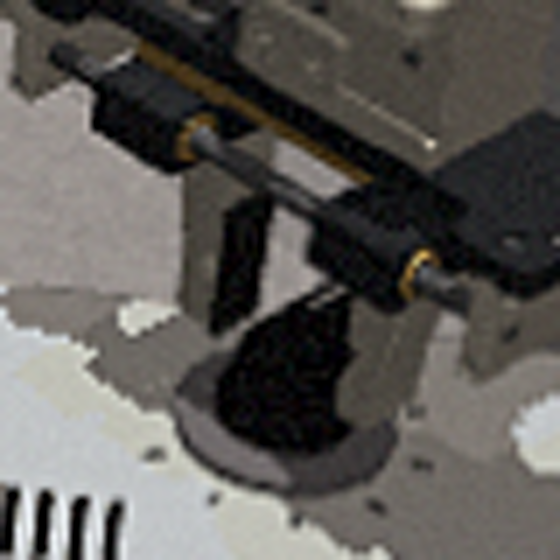

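Fingers now straddle the bar, tips just above the skirt. Close.

arm_command(plan=[{"dx":0,"dy":0,"dz":0,"wx":0,"wy":0,"wz":0},{"dx":0,"dy":0,"dz":0,"wx":0,"wy":0,"wz":0},{"dx":0,"dy":0,"dz":0,"wx":0,"wy":0,"wz":0},{"dx":0,"dy":0,"dz":0,"wx":0,"wy":0,"wz":0},{"dx":0,"dy":0,"dz":0,"wx":0,"wy":0,"wz":0},{"dx":0,"dy":0,"dz":0,"wx":0,"wy":0,"wz":0}], fingers=1, force=20)

```text
time_s: 9.15
tcp_pos: [0.6099, 0.2038, 0.0825]
eef_rot: [-46.3, 90.0, 91.0]
contact_force: [1.8, 1.9, -2.8]
gripper_width: 0.0136
```

Run:
```python
from h import *
s=r.get_state();print(s["tcp_pos"],s["contact_force"],s["moment"],s["gripper_width"])
plan([.6095,.2035,.081],-132.6)
```

```text
[0.60991568 0.20380023 0.08249174] [ 1.78729764  1.87387683 -2.79720573] [ 0.37135627 -0.48944022  0.04574871] 0.01358634341987338
yaw -132.65298132074304 shift world mm [-0.4 -0.3 -1.5]
shift shares now-axes [0.07 0.03 0.01] final-axes [0.07 0.03 0.01]
turn shares [-0.01  0.01  0.01]
```

arm_command(plan=[{"dx":0,"dy":0.02,"dz":0,"wx":-0.8,"wy":0,"wz":0},{"dx":0,"dy":0,"dz":0,"wx":-0.8,"wy":0,"wz":0},{"dx":0,"dy":0,"dz":0,"wx":-0.8,"wy":0,"wz":0},{"dx":0,"dy":0,"dz":0,"wx":-0.8,"wy":0,"wz":0},{"dx":0,"dy":0,"dz":0,"wx":-0.8,"wy":0,"wz":0},{"dx":0,"dy":0,"dz":0,"wx":-0.8,"wy":0,"wz":0},{"dx":0,"dy":0,"dz":0,"wx":-0.8,"wy":0,"wz":0},{"dx":0,"dy":0,"dz":0,"wx":-0.8,"wy":0,"wz":0}])

```text
time_s: 9.82
tcp_pos: [0.6101, 0.2041, 0.0824]
eef_rot: [-105.5, 89.9, 62.4]
contact_force: [0.1, 0.5, -1.6]
gripper_width: 0.0137
```

Run:
```python
from h import *
s=r.get_state();print(s["tcp_pos"],s["contact_force"],s["moment"],s["gripper_width"])
plan([.6095,.2035,.0825],-93.4)
```

```text
[0.61009319 0.20409367 0.08244827] [ 0.13049056  0.48185468 -1.59039147] [ 0.01491058 -0.09751006 -0.0162475 ] 0.013669792151195284
yaw -102.11203716377695 shift world mm [-0.6 -0.6  0.1]
shift shares now-axes [-0.    0.04  0.02] final-axes [-0.    0.03  0.03]
turn shares [-1.9  -0.01  0.02]
```

arm_command(plan=[{"dx":0,"dy":0.03,"dz":0.02,"wx":-0.7,"wy":0,"wz":0},{"dx":0,"dy":0,"dz":0,"wx":-0.7,"wy":0,"wz":0},{"dx":0,"dy":0,"dz":0,"wx":-0.7,"wy":0,"wz":0}])

```text
time_s: 10.07
tcp_pos: [0.6102, 0.2042, 0.0825]
eef_rot: [-125.8, 89.8, 52.3]
contact_force: [1.0, 0.2, -0.8]
gripper_width: 0.0137
```

Run:
```python
from h import *
s=r.get_state();print(s["tcp_pos"],s["contact_force"],s["moment"],s["gripper_width"])
plan([.6095,.2035,.0825],-93.4)
```

```text
[0.61020574 0.20424687 0.0824741 ] [ 0.99023694  0.19927022 -0.83101997] [-0.06277546 -0.05618184 -0.46210141] 0.013675242114050731
yaw -91.96117127214879 shift world mm [-0.7 -0.7  0. ]
shift shares now-axes [-0.    0.04  0.03] final-axes [-0.    0.04  0.03]
turn shares [ 0.31 -0.03  0.04]
```

arm_command(plan=[{"dx":0,"dy":0.03,"dz":0.02,"wx":-0.6,"wy":0,"wz":0},{"dx":0,"dy":0,"dz":0,"wx":-0.4,"wy":0,"wz":0}])

```text
time_s: 10.23
tcp_pos: [0.6101, 0.2043, 0.0825]
eef_rot: [-127.2, 89.7, 55.6]
contact_force: [-0.7, 0.3, -0.5]
gripper_width: 0.0154
```

Run:
```python
from h import *
s=r.get_state();print(s["tcp_pos"],s["contact_force"],s["moment"],s["gripper_width"])
plan([.6095,.2035,.0825],-93.4)
```

```text
[0.61013057 0.20434716 0.08245537] [-0.71803735  0.33718834 -0.49529132] [-0.26287448  0.60355016 -0.58777249] 0.015410832988648671
yaw -87.15169550640728 shift world mm [-0.6 -0.8  0. ]
shift shares now-axes [-0.    0.04  0.03] final-axes [-0.    0.04  0.03]
turn shares [ 1.36 -0.04  0.06]
```

arm_command(plan=[{"dx":0,"dy":0,"dz":0,"wx":0,"wy":0,"wz":0},{"dx":0,"dy":0,"dz":0,"wx":0,"wy":0,"wz":0},{"dx":0,"dy":0,"dz":0,"wx":0,"wy":0,"wz":0},{"dx":0,"dy":0,"dz":0,"wx":0,"wy":0,"wz":0},{"dx":-0.3,"dy":0,"dz":0,"wx":0,"wy":0,"wz":0},{"dx":-0.7,"dy":0,"dz":0,"wx":0,"wy":0,"wz":0},{"dx":-1,"dy":0,"dz":0,"wx":0,"wy":0,"wz":0},{"dx":-1,"dy":0,"dz":0,"wx":0,"wy":0,"wz":0},{"dx":-1,"dy":0,"dz":0,"wx":0,"wy":0,"wz":0}], fingers=0)

```text
time_s: 10.98
tcp_pos: [0.607, 0.2021, 0.162]
eef_rot: [5.9, 89.7, -171.5]
contact_force: [0.9, 0.5, 0.7]
gripper_width: 0.0439
```

Run:
```python
from h import *
s=r.get_state();print(s["time_s"],s["tcp_pos"],s["gripper_width"],s["joints"])
m=r.camera_model("wrist");a,D=r.capture("wrist");save("w6",a)
P,u,v=cloud(m,D)
q=P[(abs(P[:,0]-.61)<.04)&(abs(P[:,1]-.2)<.04)&(P[:,2]>.1)&(P[:,2]<.13)]
if len(q):print(cv2.minAreaRect(q[:,:2].astype(np.float32)*1000))
for t in r.spot_point("wrist","post")[:1]: print(t,atz(m,t["centre"],.089))
# objects from top0
z=np.load("top0.npz");D=z["D"];m=r.camera_model("top");P,u,v=cloud(m,D)
for n,b in dict(stamp=(440,225,485,260),glue=(392,295,430,330),cap=(480,290,512,322),stapler=(385,95,415,180)).items():
    k=(u>b[0])&(u<b[2])&(v>b[1])&(v<b[3])&(P[:,2]>.015);q=P[k];print(n,q.mean(0).round(3),q.min(0).round(3),q.max(0).round(3))
plan([.474,-.322,.16],-90)
```

```text
10.9833 [0.60699298 0.20212224 0.16199965] 0.04394822777474121 [ 35.77408314  19.29911154  -7.48350554  -0.15298936 -63.48342768
  56.91122951]
((610.36181640625, 204.44668579101562), (13.984725952148438, 42.2596549987793), 86.70789337158203)
{'centre': [533.7, 263.6], 'score': 0.67} [0.60057272 0.05779295 0.089     ]
stamp [ 0.588 -0.266  0.039] [ 0.569 -0.296  0.015] [ 0.608 -0.243  0.069]
glue [ 0.467 -0.163  0.061] [ 0.446 -0.186  0.016] [ 0.484 -0.148  0.089]
cap [ 0.475 -0.318  0.041] [ 0.456 -0.341  0.015] [ 0.492 -0.305  0.064]
stapler [ 0.778 -0.159  0.053] [ 0.715 -0.176  0.016] [ 0.841 -0.145  0.059]
yaw -87.34512918292975 shift world mm [-135.4 -525.2   -5.6]
shift shares now-axes [ 0.21 25.92  7.98] final-axes [ 0.28 26.26  6.77]
turn shares [ 0.58 -0.02  0.03]
```

View pics/w6.png

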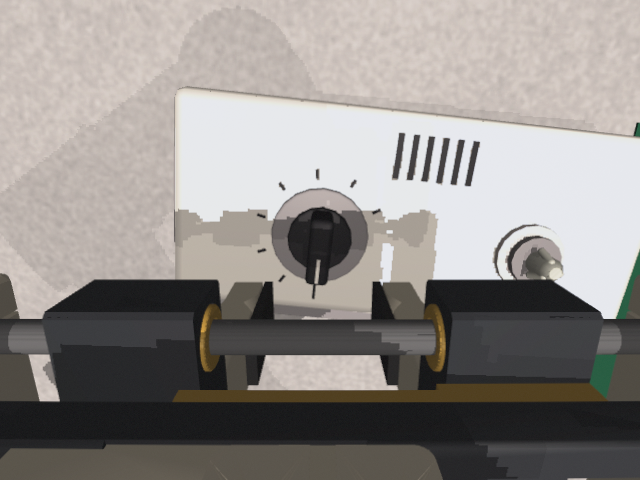

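arm_command(plan=[{"dx":0,"dy":1,"dz":0.31,"wx":0,"wy":0,"wz":0},{"dx":0,"dy":1,"dz":0.31,"wx":0,"wy":0,"wz":0},{"dx":0,"dy":1,"dz":0.31,"wx":0,"wy":0,"wz":0},{"dx":0,"dy":1,"dz":0.31,"wx":0,"wy":0,"wz":0},{"dx":0,"dy":1,"dz":0.31,"wx":0,"wy":0,"wz":0},{"dx":0,"dy":1,"dz":0.31,"wx":0,"wy":0,"wz":0},{"dx":0,"dy":1,"dz":0.31,"wx":0,"wy":0,"wz":0},{"dx":0,"dy":1,"dz":0.31,"wx":0,"wy":0,"wz":0},{"dx":0,"dy":1,"dz":0.31,"wx":0,"wy":0,"wz":0},{"dx":0,"dy":1,"dz":0.31,"wx":0,"wy":0,"wz":0},{"dx":0,"dy":1,"dz":0.31,"wx":0,"wy":0,"wz":0},{"dx":0,"dy":1,"dz":0.31,"wx":0,"wy":0,"wz":0},{"dx":0,"dy":1,"dz":0.31,"wx":0,"wy":0,"wz":0},{"dx":0,"dy":1,"dz":0.31,"wx":0,"wy":0,"wz":0},{"dx":0,"dy":1,"dz":0.31,"wx":0,"wy":0,"wz":0},{"dx":0,"dy":1,"dz":0.31,"wx":0,"wy":0,"wz":0},{"dx":0,"dy":1,"dz":0.31,"wx":0,"wy":0,"wz":0},{"dx":0,"dy":1,"dz":0.31,"wx":0,"wy":0,"wz":0},{"dx":0,"dy":1,"dz":0.31,"wx":0,"wy":0,"wz":0},{"dx":0,"dy":1,"dz":0.31,"wx":0,"wy":0,"wz":0}])

```text
time_s: 12.75
tcp_pos: [0.4761, -0.2349, 0.1587]
eef_rot: [-14.2, 89.3, 167.9]
contact_force: [0.2, -0.4, 0.0]
gripper_width: 0.0441
```

Run:
```python
from h import *
s=r.get_state();print(s["time_s"],s["tcp_pos"],s["gripper_width"],s["joints"])
plan([.474,-.322,.16],-90)
```

```text
12.75 [ 0.47608796 -0.23486704  0.15865937] 0.044063242175560666 [-5.14120033e+00  9.73696331e+00 -2.10940304e+01 -9.05774477e-02
 -5.98150893e+01  9.73264348e+01]
yaw -87.86162695796487 shift world mm [ -2.1 -87.1   1.3]
shift shares now-axes [-0.08  4.35  0.27] final-axes [-0.07  4.36  0.1 ]
turn shares [0.47 0.14 0.03]
```

arm_command(plan=[{"dx":0,"dy":0.9,"dz":0.05,"wx":0.4,"wy":0.13,"wz":0.03},{"dx":0,"dy":0.9,"dz":0.05,"wx":0,"wy":0,"wz":0},{"dx":0,"dy":0.9,"dz":0.05,"wx":0,"wy":0,"wz":0},{"dx":0,"dy":0.8,"dz":0.05,"wx":0,"wy":0,"wz":0},{"dx":0,"dy":0.3,"dz":0,"wx":0,"wy":0,"wz":0},{"dx":0,"dy":0,"dz":0,"wx":0,"wy":0,"wz":0}])

```text
time_s: 13.25
tcp_pos: [0.4613, -0.3205, 0.1561]
eef_rot: [-16.2, 89.7, 163.5]
contact_force: [0.6, 0.8, -0.1]
gripper_width: 0.0438
```

```bash
cat > cap.py <<'E'
from h import *
import sys
s=r.get_state();print(s["time_s"],s["tcp_pos"],s["gripper_width"])
m=r.camera_model("wrist");a,D=r.capture("wrist");save(sys.argv[1],a)
for t in r.spot_point("wrist","cap_mid")[:2]: print(t,atz(m,t["centre"],.0295))
P,u,v=cloud(m,D)
c=np.array([.474,-.321])
for it in range(4):
    k=(np.hypot(*(P[:,:2]-c).T)<.022)&(P[:,2]>.055)&(P[:,2]<.064)
    if k.sum()<5: print("few",k.sum());break
    q=P[k]; c=(q[:,:2].min(0)+q[:,:2].max(0))/2
    print("stem top",k.sum(),c,q.min(0),q.max(0),cv2.minEnclosingCircle(q[:,:2].astype(np.float32)*1000))
E
python3 cap.py w7; python3 -c "
from h import *
plan([.474,-.322,.08],-90)"
```

```text
13.25 [ 0.46132543 -0.3205141   0.15605335] 0.04380640140394835
{'centre': [321.8, 211.0], 'score': 0.76} [ 0.473617  -0.3196368  0.0295   ]
stem top 582 [ 0.47328683 -0.32242597] [ 0.46349248 -0.33225898  0.05508757] [ 0.48308117 -0.31259297  0.05893548] ((473.50006103515625, -322.466796875), 10.122021675109863)
stem top 582 [ 0.47328683 -0.32242597] [ 0.46349248 -0.33225898  0.05508757] [ 0.48308117 -0.31259297  0.05893548] ((473.50006103515625, -322.466796875), 10.122021675109863)
stem top 582 [ 0.47328683 -0.32242597] [ 0.46349248 -0.33225898  0.05508757] [ 0.48308117 -0.31259297  0.05893548] ((473.50006103515625, -322.466796875), 10.122021675109863)
stem top 582 [ 0.47328683 -0.32242597] [ 0.46349248 -0.33225898  0.05508757] [ 0.48308117 -0.31259297  0.05893548] ((473.50006103515625, -322.466796875), 10.122021675109863)
yaw -90.26183752938505 shift world mm [ 12.3  -2.7 -76.1]
shift shares now-axes [ 3.8   0.14 -0.64] final-axes [ 3.81  0.14 -0.62]
turn shares [-0.06  0.07  0.02]
```

View pics/w7.png

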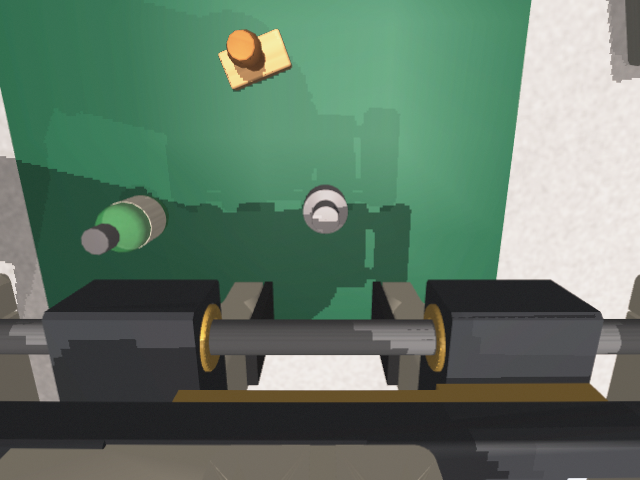

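arm_command(plan=[{"dx":0.8,"dy":0.1,"dz":-0.5,"wx":-0.05,"wy":0.07,"wz":0},{"dx":1,"dy":0,"dz":0,"wx":0,"wy":0,"wz":0},{"dx":1,"dy":0,"dz":0,"wx":0,"wy":0,"wz":0},{"dx":1,"dy":0,"dz":0,"wx":0,"wy":0,"wz":0},{"dx":0.5,"dy":0,"dz":0,"wx":0,"wy":0,"wz":0},{"dx":0,"dy":0,"dz":0,"wx":0,"wy":0,"wz":0}])

```text
time_s: 13.85
tcp_pos: [0.4731, -0.3174, 0.0694]
eef_rot: [-172.2, 89.7, 8.0]
contact_force: [-0.4, 0.2, -0.1]
gripper_width: 0.0438
```

```bash
python3 cap.py w8; python3 -c "
from h import *
plan([.4733,-.3222,.019],-90)"
```

```text
13.85 [ 0.47309481 -0.31739307  0.06938253] 0.043834855699755204
{'centre': [331.5, 260.1], 'score': 0.65} [ 0.47453078 -0.32249124  0.0295    ]
{'centre': [239.9, 59.3], 'score': 0.23} [ 0.58277288 -0.27447823  0.0295    ]
stem top 1104 [ 0.47339017 -0.32243657] [ 0.46343704 -0.33207067  0.05508121] [ 0.4833433  -0.31280248  0.05909097] ((473.2138977050781, -322.2521667480469), 10.234519958496094)
stem top 1104 [ 0.47339017 -0.32243657] [ 0.46343704 -0.33207067  0.05508121] [ 0.4833433  -0.31280248  0.05909097] ((473.2138977050781, -322.2521667480469), 10.234519958496094)
stem top 1104 [ 0.47339017 -0.32243657] [ 0.46343704 -0.33207067  0.05508121] [ 0.4833433  -0.31280248  0.05909097] ((473.2138977050781, -322.2521667480469), 10.234519958496094)
stem top 1104 [ 0.47339017 -0.32243657] [ 0.46343704 -0.33207067  0.05508121] [ 0.4833433  -0.31280248  0.05909097] ((473.2138977050781, -322.2521667480469), 10.234519958496094)
yaw -89.7931276444539 shift world mm [ -0.9  -4.1 -52.4]
shift shares now-axes [2.62 0.2  0.07] final-axes [2.62 0.2  0.05]
turn shares [ 0.05 -0.1  -0.  ]
```

View pics/w8.png

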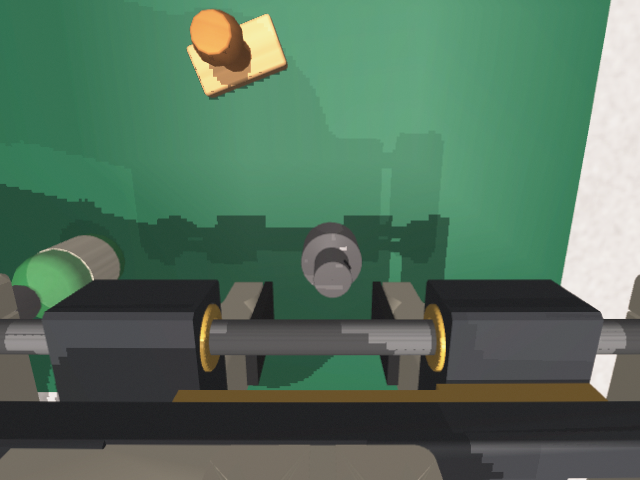

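arm_command(plan=[{"dx":0.4,"dy":0.22,"dz":0,"wx":0,"wy":-0.08,"wz":0},{"dx":0.7,"dy":0,"dz":0,"wx":0,"wy":0,"wz":0},{"dx":0.6,"dy":0,"dz":0,"wx":0,"wy":0,"wz":0},{"dx":0.3,"dy":0,"dz":0,"wx":0,"wy":0,"wz":0},{"dx":0.05,"dy":0,"dz":0,"wx":0,"wy":0,"wz":0}])

```text
time_s: 14.37
tcp_pos: [0.4795, -0.3246, 0.0344]
eef_rot: [156.5, 89.3, -23.1]
contact_force: [-0.4, 0.2, -0.5]
gripper_width: 0.0436
```

Run:
```python
from h import *
s=r.get_state();print(s["contact_force"],s["tcp_pos"])
plan([.4733,-.3222,.02],-90)
im,D=r.capture("scene");save("s9",cv2.resize(im[180:270,180:270],None,fx=6,fy=6,interpolation=cv2.INTER_CUBIC))
```

```text
[-0.40423022  0.16199112 -0.45832996] [ 0.47945052 -0.32459066  0.03440242]
yaw -89.65618748280971 shift world mm [ -6.2   2.4 -14.4]
shift shares now-axes [ 0.72 -0.12  0.31] final-axes [ 0.72 -0.12  0.31]
turn shares [ 0.08 -0.13 -0.06]
```

View pics/s9.png

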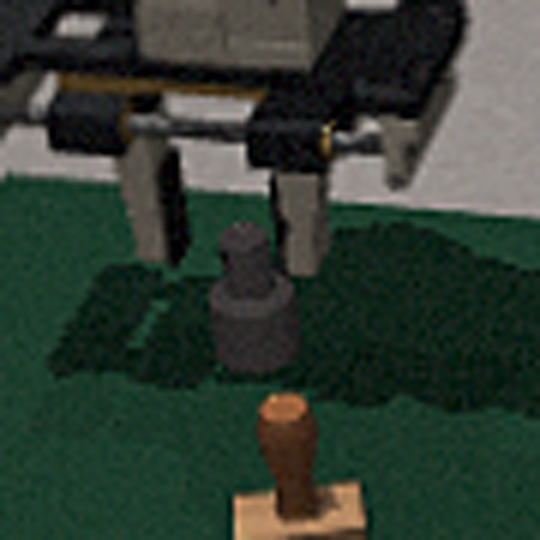

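arm_command(plan=[{"dx":0.2,"dy":-0.1,"dz":0.26,"wx":0.05,"wy":-0.13,"wz":-0.06},{"dx":0.25,"dy":0,"dz":0,"wx":0,"wy":0,"wz":0},{"dx":0.1,"dy":0,"dz":0,"wx":0,"wy":0,"wz":0},{"dx":0,"dy":0,"dz":0,"wx":0,"wy":0,"wz":0}])

```text
time_s: 14.75
tcp_pos: [0.4752, -0.3232, 0.0248]
eef_rot: [165.5, 89.9, -14.4]
contact_force: [0.2, -0.1, -0.2]
gripper_width: 0.0436
```

Run:
```python
from h import *
s=r.get_state();print(s["contact_force"],s["tcp_pos"])
plan([.4733,-.3222,.02],-90)
m=r.camera_model("scene");im,D=r.capture("scene");save("s10",cv2.resize(im[180:270,180:270],None,fx=6,fy=6,interpolation=cv2.INTER_CUBIC))
```

```text
[ 0.24559818 -0.09572967 -0.20327112] [ 0.47523435 -0.32324705  0.02477113]
yaw -89.89656609418219 shift world mm [-1.9  1.  -4.8]
shift shares now-axes [ 0.24 -0.05  0.1 ] final-axes [ 0.24 -0.05  0.1 ]
turn shares [ 0.02 -0.03 -0.01]
```

View pics/s10.png

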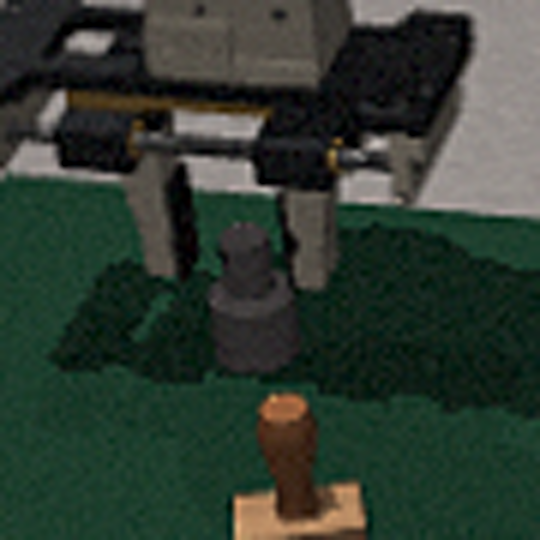

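arm_command(plan=[{"dx":0.15,"dy":-0.05,"dz":0.09,"wx":0,"wy":0,"wz":0},{"dx":0.04,"dy":0,"dz":0,"wx":0,"wy":0,"wz":0},{"dx":0,"dy":0,"dz":0,"wx":0,"wy":0,"wz":0}])

```text
time_s: 15.05
tcp_pos: [0.4737, -0.3223, 0.0213]
eef_rot: [162.8, 89.8, -17.1]
contact_force: [0.6, -0.3, -0.4]
gripper_width: 0.0436
```

Run:
```python
from h import *
s=r.get_state();print(s["contact_force"],s["tcp_pos"])
plan([.4733,-.3222,.02],-90)
m=r.camera_model("scene");im,D=r.capture("scene");save("s11",cv2.resize(im[180:270,180:270],None,fx=6,fy=6,interpolation=cv2.INTER_CUBIC))
P,u,v=cloud(m,D)
k=(abs(P[:,0]-.474)<.02)&(abs(P[:,1]+.322)>.02)&(abs(P[:,1]+.322)<.06)&(P[:,2]>.02)&(P[:,2]<.08)
q=P[k];print(q[np.argsort(q[:,2])][:20].round(3).tolist())
```

```text
[ 0.64442596 -0.26146596 -0.42290638] [ 0.47369949 -0.32233757  0.02132938]
yaw -89.88919969196121 shift world mm [-0.4  0.1 -1.3]
shift shares now-axes [ 0.07 -0.01  0.02] final-axes [ 0.07 -0.01  0.02]
turn shares [ 0.02 -0.04 -0.01]
[[0.466, -0.346, 0.036], [0.482, -0.346, 0.038], [0.479, -0.3, 0.038], [0.484, -0.299, 0.038], [0.483, -0.361, 0.04], [0.476, -0.286, 0.04], [0.486, -0.347, 0.04], [0.483, -0.356, 0.04], [0.481, -0.287, 0.04], [0.483, -0.358, 0.041], [0.477, -0.345, 0.041], [0.483, -0.296, 0.041], [0.483, -0.353, 0.041], [0.483, -0.348, 0.041], [0.483, -0.35, 0.041], [0.483, -0.293, 0.042], [0.47, -0.344, 0.042], [0.48, -0.292, 0.042], [0.47, -0.284, 0.042], [0.467, -0.345, 0.043]]
```

View pics/s11.png

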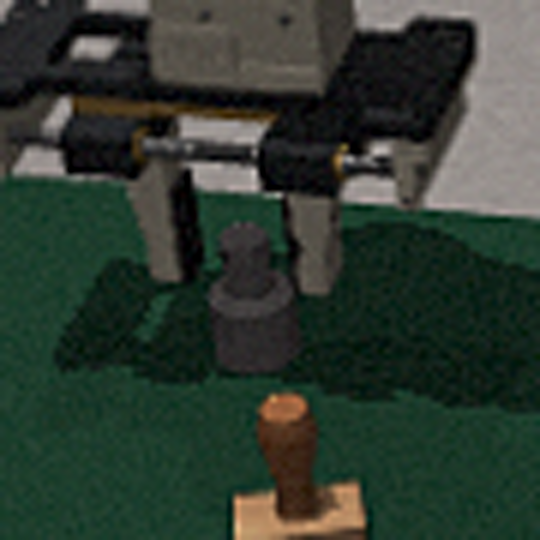

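arm_command(plan=[{"dx":0.1,"dy":0,"dz":0.02,"wx":0,"wy":0,"wz":0},{"dx":0,"dy":0,"dz":0,"wx":0,"wy":0,"wz":0},{"dx":0,"dy":0,"dz":0,"wx":0,"wy":0,"wz":0},{"dx":0,"dy":0,"dz":0,"wx":0,"wy":0,"wz":0},{"dx":0,"dy":0,"dz":0,"wx":0,"wy":0,"wz":0},{"dx":0,"dy":0,"dz":0,"wx":0,"wy":0,"wz":0}], fingers=1, force=40)

```text
time_s: 15.6
tcp_pos: [0.4734, -0.3223, 0.0193]
eef_rot: [163.1, 89.8, -16.8]
contact_force: [-0.1, -0.6, 0.5]
gripper_width: 0.0191
```

Run:
```python
from h import *
s=r.get_state();print(s["time_s"],s["contact_force"],s["moment"],s["tcp_pos"],s["gripper_width"])
plan([.4733,-.3222,.12],-90)
m=r.camera_model("scene");im,D=r.capture("scene");save("s12",cv2.resize(im[180:270,180:270],None,fx=6,fy=6,interpolation=cv2.INTER_CUBIC))
```

```text
15.6 [-0.09041571 -0.64284333  0.4751687 ] [-0.06629313  0.16235316  0.01530823] [ 0.4733653  -0.32231076  0.01929267] 0.019065939221468844
yaw -89.8839395446268 shift world mm [-1.000e-01  1.000e-01  1.007e+02]
shift shares now-axes [-5.04 -0.   -0.01] final-axes [-5.04 -0.01  0.  ]
turn shares [ 0.03 -0.04 -0.01]
```

View pics/s12.png

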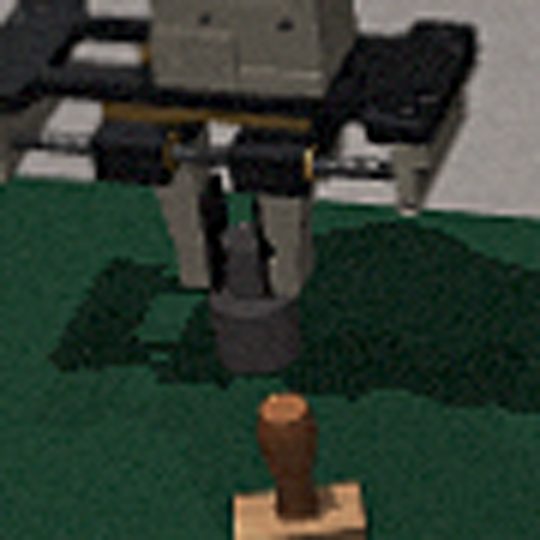

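arm_command(plan=[{"dx":-0.5,"dy":0,"dz":0,"wx":0,"wy":0,"wz":0},{"dx":-1,"dy":0,"dz":0,"wx":0,"wy":0,"wz":0},{"dx":-1,"dy":0,"dz":0,"wx":0,"wy":0,"wz":0},{"dx":-1,"dy":0,"dz":0,"wx":0,"wy":0,"wz":0},{"dx":-1,"dy":0,"dz":0,"wx":0,"wy":0,"wz":0},{"dx":-1,"dy":0,"dz":0,"wx":0,"wy":0,"wz":0},{"dx":-1,"dy":0,"dz":0,"wx":0,"wy":0,"wz":0},{"dx":-0.5,"dy":0,"dz":0,"wx":0,"wy":0,"wz":0},{"dx":-0.3,"dy":0,"dz":0,"wx":0,"wy":0,"wz":0}], force=60)

```text
time_s: 16.4
tcp_pos: [0.4703, -0.3216, 0.1753]
eef_rot: [-9.4, 89.9, 170.7]
contact_force: [-0.0, 0.0, -0.9]
gripper_width: 0.0188
```

Run:
```python
from h import *
s=r.get_state();print(s["time_s"],s["contact_force"],s["moment"],s["tcp_pos"],s["gripper_width"])
plan([.600,.0535,.16],-90)
a,D=r.capture("wrist");save("w13",a)
```

```text
16.4 [-0.01720625  0.02493248 -0.85834461] [-0.09002644  0.10592606 -0.01765353] [ 0.47033277 -0.3215669   0.17534551] 0.018797967296075933
yaw -89.9033078621608 shift world mm [129.7 375.1 -15.3]
shift shares now-axes [  0.76 -18.74  -6.52] final-axes [  0.77 -18.75  -6.48]
turn shares [0.02 0.01 0.  ]
```

View pics/w13.png

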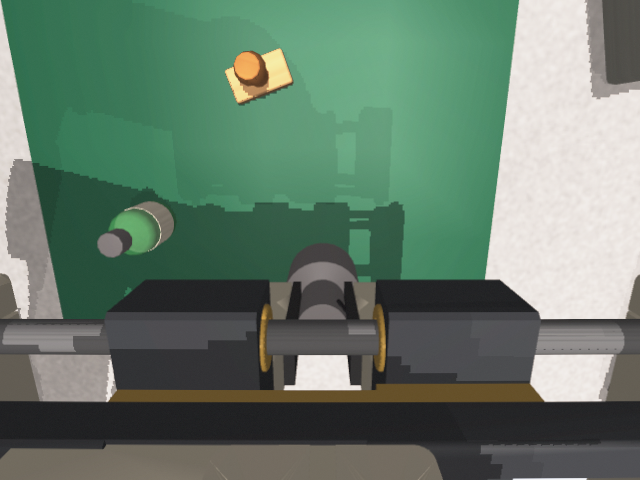

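Cap is held. Travel over the post, stopping a bit short.

arm_command(plan=[{"dx":0,"dy":-0.98,"dz":-0.34,"wx":0,"wy":0,"wz":0},{"dx":0,"dy":-0.98,"dz":-0.34,"wx":0,"wy":0,"wz":0},{"dx":0,"dy":-0.98,"dz":-0.34,"wx":0,"wy":0,"wz":0},{"dx":0,"dy":-0.98,"dz":-0.34,"wx":0,"wy":0,"wz":0},{"dx":0,"dy":-0.98,"dz":-0.34,"wx":0,"wy":0,"wz":0},{"dx":0,"dy":-0.98,"dz":-0.34,"wx":0,"wy":0,"wz":0},{"dx":0,"dy":-0.98,"dz":-0.34,"wx":0,"wy":0,"wz":0},{"dx":0,"dy":-0.98,"dz":-0.34,"wx":0,"wy":0,"wz":0},{"dx":0,"dy":-0.98,"dz":-0.34,"wx":0,"wy":0,"wz":0},{"dx":0,"dy":-0.98,"dz":-0.34,"wx":0,"wy":0,"wz":0},{"dx":0,"dy":-0.98,"dz":-0.34,"wx":0,"wy":0,"wz":0},{"dx":0,"dy":-0.98,"dz":-0.34,"wx":0,"wy":0,"wz":0},{"dx":0,"dy":-0.98,"dz":-0.34,"wx":0,"wy":0,"wz":0},{"dx":0,"dy":-0.98,"dz":-0.34,"wx":0,"wy":0,"wz":0},{"dx":0,"dy":-0.98,"dz":-0.34,"wx":0,"wy":0,"wz":0},{"dx":0,"dy":-0.98,"dz":-0.34,"wx":0,"wy":0,"wz":0},{"dx":0,"dy":-0.98,"dz":-0.34,"wx":0,"wy":0,"wz":0},{"dx":0,"dy":-0.5,"dz":-0.17,"wx":0,"wy":0,"wz":0},{"dx":0,"dy":-0.2,"dz":0,"wx":0,"wy":0,"wz":0},{"dx":0,"dy":0,"dz":0,"wx":0,"wy":0,"wz":0}])

```text
time_s: 18.12
tcp_pos: [0.586, 0.0415, 0.1662]
eef_rot: [5.0, 89.0, -175.1]
contact_force: [-0.4, 0.2, -0.9]
gripper_width: 0.0189
```

```bash
cat > post.py <<'E'
from h import *
import sys
s=r.get_state();print(s["time_s"],s["tcp_pos"],s["gripper_width"])
m=r.camera_model("wrist");a,D=r.capture("wrist");save(sys.argv[1],a)
for t in r.spot_point("wrist","post")[:2]: print(t,atz(m,t["centre"],.089))
P,u,v=cloud(m,D)
for lo,hi in((.086,.092),(.1,.106),(.106,.1125)):
    k=(np.hypot(P[:,0]-.6,P[:,1]-.0535)<.022)&(P[:,2]>lo)&(P[:,2]<hi)
    q=P[k]
    if len(q): print(lo,len(q),((q.min(0)+q.max(0))/2).round(4),q.min(0).round(4),q.max(0).round(4))
plan([.600,.0535,.16],-90)
E
python3 post.py w14
```

```text
18.1167 [0.58603952 0.04148557 0.1661663 ] 0.018948459791080334
{'centre': [303.4, 221.2], 'score': 0.68} [0.60086248 0.05427875 0.089     ]
0.086 1162 [0.6018 0.0547 0.0889] [0.5848 0.0378 0.086 ] [0.6188 0.0716 0.0917]
0.1 239 [0.6029 0.0538 0.103 ] [0.594 0.045 0.1  ] [0.6118 0.0625 0.106 ]
0.106 318 [0.6023 0.0544 0.1083] [0.5955 0.0475 0.106 ] [0.6091 0.0612 0.1106]
yaw -90.19835353887979 shift world mm [14.2 13.  -6.4]
shift shares now-axes [ 0.31 -0.65 -0.71] final-axes [ 0.32 -0.65 -0.71]
turn shares [-0.04  0.21 -0.02]
```

View pics/w14.png

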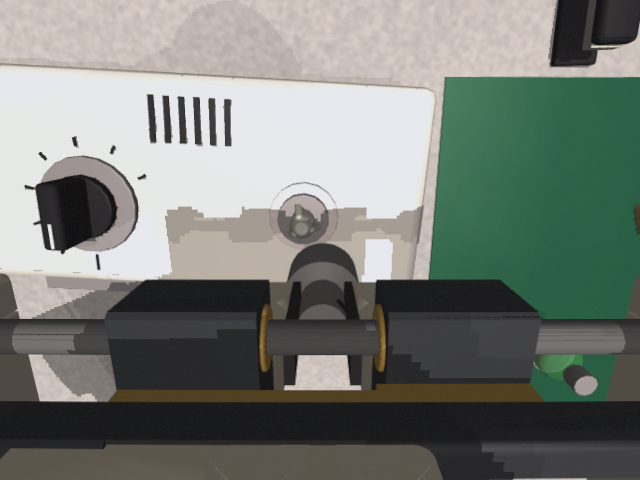

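arm_command(plan=[{"dx":0.2,"dy":-0.4,"dz":-0.45,"wx":-0.04,"wy":0.2,"wz":-0.02},{"dx":0.3,"dy":-0.2,"dz":-0.2,"wx":0,"wy":0,"wz":0},{"dx":0.1,"dy":0,"dz":0,"wx":0,"wy":0,"wz":0},{"dx":0,"dy":0,"dz":0,"wx":0,"wy":0,"wz":0}])

```text
time_s: 18.55
tcp_pos: [0.5993, 0.0506, 0.1534]
eef_rot: [-158.6, 89.9, 21.2]
contact_force: [0.0, 0.5, -1.4]
gripper_width: 0.0186
```

Run:
```python
from h import *
plan([.6019,.0545,.14],-90); plan([.6019,.0545,.14],-90)
```

```text
yaw -90.173143180963 shift world mm [  2.6   3.9 -13.4]
shift shares now-axes [ 0.67 -0.19 -0.13] final-axes [ 0.67 -0.19 -0.13]
turn shares [-0.04 -0.01  0.  ]
yaw -90.173143180963 shift world mm [  2.6   3.9 -13.4]
shift shares now-axes [ 0.67 -0.19 -0.13] final-axes [ 0.67 -0.19 -0.13]
turn shares [-0.04 -0.01  0.  ]
```

arm_command(plan=[{"dx":0.2,"dy":-0.19,"dz":-0.13,"wx":-0.04,"wy":0,"wz":0},{"dx":0.2,"dy":0,"dz":0,"wx":0,"wy":0,"wz":0},{"dx":0.05,"dy":0,"dz":0,"wx":0,"wy":0,"wz":0},{"dx":0,"dy":0,"dz":0,"wx":0,"wy":0,"wz":0}])

```text
time_s: 18.88
tcp_pos: [0.6018, 0.0538, 0.1429]
eef_rot: [15.9, 90.0, -164.1]
contact_force: [0.6, -0.5, -0.9]
gripper_width: 0.0185
```

Run:
```python
from h import *
print(r.get_state()["contact_force"])
plan([.6019,.0545,.13],-90)
m=r.camera_model("scene");im,D=r.capture("scene");save("s15",cv2.resize(im[200:290,320:420],None,fx=6,fy=6,interpolation=cv2.INTER_CUBIC))
im,D=r.capture("top");save("t15",im[150:320,120:360].repeat(3,0).repeat(3,1))
```

```text
[ 0.59905117 -0.49160439 -0.85810381]
yaw -90.0330277427236 shift world mm [  0.1   0.7 -12.9]
shift shares now-axes [ 0.65 -0.03 -0.  ] final-axes [ 0.65 -0.03 -0.  ]
turn shares [-0.01  0.   -0.  ]
```

View pics/s15.png

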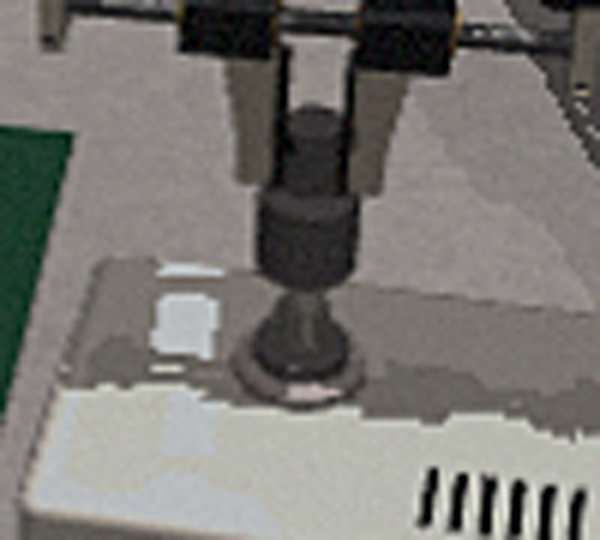

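arm_command(plan=[{"dx":0.2,"dy":-0.03,"dz":0,"wx":0,"wy":0,"wz":0},{"dx":0.25,"dy":0,"dz":0,"wx":0,"wy":0,"wz":0},{"dx":0.25,"dy":0,"dz":0,"wx":0,"wy":0,"wz":0},{"dx":0.1,"dy":0,"dz":0,"wx":0,"wy":0,"wz":0}])

```text
time_s: 19.32
tcp_pos: [0.6024, 0.0547, 0.1269]
eef_rot: [-158.6, 89.9, 21.4]
contact_force: [-1.0, -0.5, -1.2]
gripper_width: 0.0186
```

Run:
```python
from h import *
s=r.get_state();print(s["contact_force"],s["moment"],s["gripper_width"])
plan([.6019,.0545,.1053],-90)
m=r.camera_model("scene");im,D=r.capture("scene");save("s16",cv2.resize(im[200:290,320:420],None,fx=6,fy=6,interpolation=cv2.INTER_CUBIC))
```

```text
[-0.99857674 -0.54011128 -1.21507806] [-0.11636612  0.25095729 -0.00949194] 0.018636143627189707
yaw -90.03212296982709 shift world mm [ -0.5  -0.2 -21.6]
shift shares now-axes [1.08 0.01 0.03] final-axes [1.08 0.01 0.02]
turn shares [-0.01 -0.03  0.01]
```

View pics/s16.png

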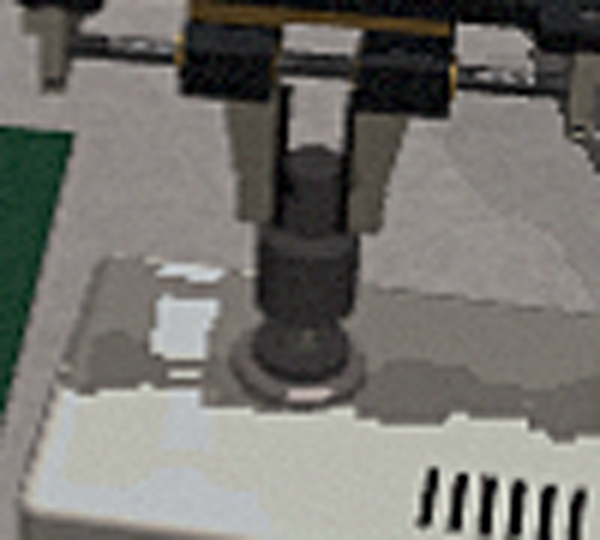

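arm_command(plan=[{"dx":0.15,"dy":0,"dz":0.03,"wx":0,"wy":-0.02,"wz":0},{"dx":0.15,"dy":0,"dz":0,"wx":0,"wy":0,"wz":0},{"dx":0.15,"dy":0,"dz":0,"wx":0,"wy":0,"wz":0}])

```text
time_s: 19.62
tcp_pos: [0.6028, 0.0546, 0.1187]
eef_rot: [-170.5, 89.9, 9.5]
contact_force: [-0.8, 0.3, 9.0]
gripper_width: 0.0188
```

```bash
cat > st.py <<'E'
from h import *
s=r.get_state();print(s["time_s"],s["contact_force"],s["moment"],s["gripper_width"],s["tcp_pos"])
plan([.6019,.0545,.1053],-90)
E
python3 st.py
```

```text
19.6167 [-0.81083215  0.26613105  8.97930234] [-0.07815553  0.86648627 -0.00955541] 0.018807306760546833 [0.60282899 0.05461942 0.11866015]
yaw -89.9838050802075 shift world mm [ -0.9  -0.1 -13.4]
shift shares now-axes [0.67 0.01 0.05] final-axes [0.67 0.01 0.05]
turn shares [ 0.   -0.03  0.01]
```

Catches contacted exactly at the predicted height. Push on.

arm_command(plan=[{"dx":0.2,"dy":0,"dz":0.03,"wx":0,"wy":0,"wz":0},{"dx":0.2,"dy":0,"dz":0.02,"wx":0,"wy":0,"wz":0}])

```text
time_s: 19.78
tcp_pos: [0.6036, 0.0546, 0.1132]
eef_rot: [-177.9, 89.6, 2.2]
contact_force: [-1.9, 0.2, 4.1]
gripper_width: 0.0185
```

```bash
python3 st.py
```

```text
19.7833 [-1.93667958  0.1841018   4.05251441] [-0.21282364  1.20849264  0.01208476] 0.018512021507532832 [0.60356137 0.05457059 0.1131537 ]
yaw -89.92046561180348 shift world mm [-1.7 -0.1 -7.9]
shift shares now-axes [0.39 0.   0.09] final-axes [0.39 0.   0.08]
turn shares [ 0.02 -0.08  0.  ]
```

arm_command(plan=[{"dx":0.2,"dy":0,"dz":0.07,"wx":0,"wy":-0.08,"wz":0},{"dx":0.15,"dy":0,"dz":0.02,"wx":0,"wy":0,"wz":0}])

```text
time_s: 19.95
tcp_pos: [0.6022, 0.0546, 0.1068]
eef_rot: [-163.9, 89.9, 16.2]
contact_force: [-0.8, 0.4, 3.6]
gripper_width: 0.0188
```

```bash
python3 st.py
```

```text
19.95 [-0.79984783  0.44583724  3.63526874] [ 0.09934538  0.51182283 -0.01961998] 0.01883266583986605 [0.60222265 0.05460531 0.10678142]
yaw -89.89572287881471 shift world mm [-0.3 -0.1 -1.5]
shift shares now-axes [0.07 0.01 0.02] final-axes [0.07 0.01 0.02]
turn shares [ 0.02 -0.02  0.01]
```

arm_command(plan=[{"dx":0.15,"dy":0,"dz":0.01,"wx":0,"wy":0,"wz":0},{"dx":0.15,"dy":0,"dz":0,"wx":0,"wy":0,"wz":0}])

```text
time_s: 20.12
tcp_pos: [0.6036, 0.0545, 0.1047]
eef_rot: [176.0, 89.7, -3.8]
contact_force: [-14.5, 2.0, 38.4]
gripper_width: 0.0185
```

```bash
python3 st.py
```

```text
20.1167 [-14.50290404   1.97983568  38.42923871] [0.84888633 6.07213092 0.04474425] 0.018529782117429033 [0.60357212 0.05449856 0.104724  ]
yaw -89.78741361082098 shift world mm [-1.7  0.   0.6]
shift shares now-axes [-0.03 -0.    0.08] final-axes [-0.03 -0.    0.08]
turn shares [ 0.05 -0.07 -0.  ]
```

arm_command(plan=[{"dx":0.05,"dy":0,"dz":0.06,"wx":0.03,"wy":-0.05,"wz":0},{"dx":0.06,"dy":0,"dz":0.01,"wx":0,"wy":0,"wz":0}])

```text
time_s: 20.28
tcp_pos: [0.6027, 0.0545, 0.1058]
eef_rot: [175.4, 89.7, -4.4]
contact_force: [-3.3, -0.5, 6.2]
gripper_width: 0.0186
```

```bash
python3 st.py
```

```text
20.2833 [-3.34475481 -0.54181863  6.24695522] [-0.02453472  1.35590442 -0.00239932] 0.01863645458557569 [0.60273961 0.05454629 0.10580313]
yaw -89.86411862680929 shift world mm [-0.8 -0.  -0.5]
shift shares now-axes [0.02 0.   0.04] final-axes [0.03 0.   0.04]
turn shares [ 0.03 -0.06 -0.  ]
```

arm_command(plan=[{"dx":0.1,"dy":0,"dz":0.03,"wx":0.03,"wy":-0.05,"wz":0}])

```text
time_s: 20.37
tcp_pos: [0.6026, 0.0546, 0.1051]
eef_rot: [173.0, 89.9, -6.9]
contact_force: [-2.8, -0.6, 13.8]
gripper_width: 0.0188
```

```bash
python3 st.py
python3 - <<'E'
from h import *
for i in range(4):
    r.capture("scene");s=r.get_state();print(s["time_s"],s["contact_force"],s["tcp_pos"],s["moment"][:2])
E
```

```text
20.3667 [-2.82148508 -0.6232101  13.78931454] [-0.10497647  1.20714537  0.04617666] 0.018770818860586836 [0.60256785 0.05456062 0.10507427]
yaw -89.96887947016253 shift world mm [-0.7 -0.1  0.2]
shift shares now-axes [-0.01  0.    0.03] final-axes [-0.01  0.    0.03]
turn shares [ 0.01 -0.03 -0.  ]
20.4167 [-2.30143002 -0.37416396 10.31703474] [0.60278766 0.054531   0.10519347] [0.0204941  1.53355613]
20.4667 [-3.60731791  0.60260273 11.69317963] [0.60275336 0.05455931 0.10517719] [-0.00859243  1.52161836]
20.5167 [-3.4223645   0.06795782 10.05671181] [0.60274029 0.05452614 0.1051767 ] [0.02128675 1.52408393]
20.5667 [-2.82742605  0.4289257  10.35406518] [0.60275373 0.05455922 0.10515437] [-0.00289668  1.46827957]
```

arm_command(plan=[{"dx":0.13,"dy":0,"dz":0.03,"wx":0,"wy":-0.03,"wz":0}])

```text
time_s: 20.65
tcp_pos: [0.6031, 0.0545, 0.1049]
eef_rot: [166.6, 89.9, -13.3]
contact_force: [-7.9, 0.7, 25.9]
gripper_width: 0.0188
```

```bash
python3 st.py
python3 - <<'E'
from h import *
for i in range(5):
    im,D=r.capture("scene" if i%2 else "wrist");s=r.get_state();print(s["time_s"],s["contact_force"],s["tcp_pos"],s["moment"][:2],s["gripper_width"],s["qd"].round(2))
    save(f"f{i}",im if i%2==0 else cv2.resize(im[180:300,310:510],None,fx=4,fy=4,interpolation=cv2.INTER_CUBIC))
im,D=r.capture("top");save("ftop",im)
E
```

```text
20.65 [-7.88129167  0.7240998  25.90193845] [0.27716074 3.40844543 0.0037683 ] 0.018799414557256856 [0.60313995 0.05454781 0.10491713]
yaw -89.90950734346275 shift world mm [-1.2 -0.   0.4]
shift shares now-axes [-0.02  0.    0.06] final-axes [-0.02  0.    0.06]
turn shares [ 0.02 -0.03 -0.01]
20.7 [-7.26413291 -0.81440404 17.28926573] [0.6031186  0.05453129 0.10505606] [0.14505026 2.78710246] 0.018803454651316682 [-0.06 -0.17 -0.1  -0.15 -0.24 -0.12]
20.75 [-6.67507413  0.06092286 18.33366758] [0.60300115 0.05453553 0.10504077] [0.11574351 2.59178676] 0.018419507679377667 [-0.03 -0.01 -0.16 -0.07  0.04 -0.01]
20.8 [-5.70695106 -0.91191607 17.72690171] [0.60299774 0.0545569  0.10503251] [0.05090613 2.56775584] 0.0186546577956182 [-0.07 -0.1  -0.09 -0.01  0.15 -0.07]
20.85 [-6.74005892 -0.03653714 18.1447669 ] [0.60298347 0.05454006 0.10506393] [0.01531883 2.53214127] 0.01856555456459339 [ 0.05 -0.02 -0.13  0.04  0.07  0.09]
20.9 [-6.18903791  0.57176793 17.70905854] [0.60297234 0.05454183 0.10504366] [0.08098772 2.50204883] 0.018767888618182443 [ 0.05  0.11 -0.04 -0.06 -0.01 -0.01]
```

View pics/f3.png

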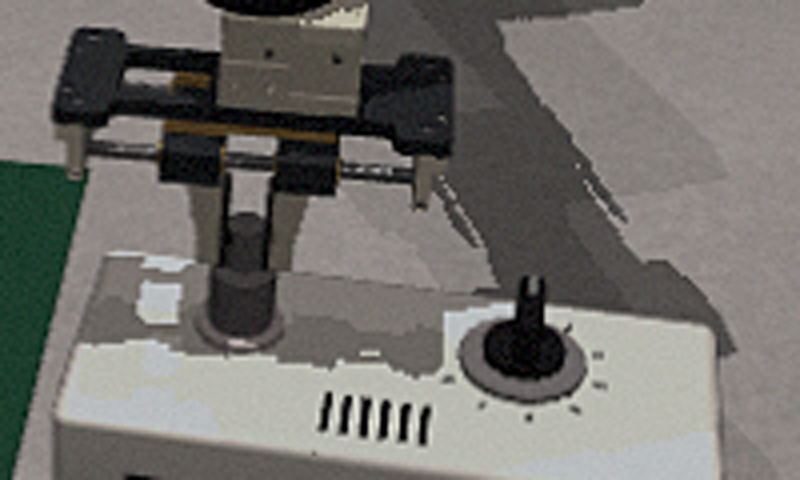

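View pics/f4.png

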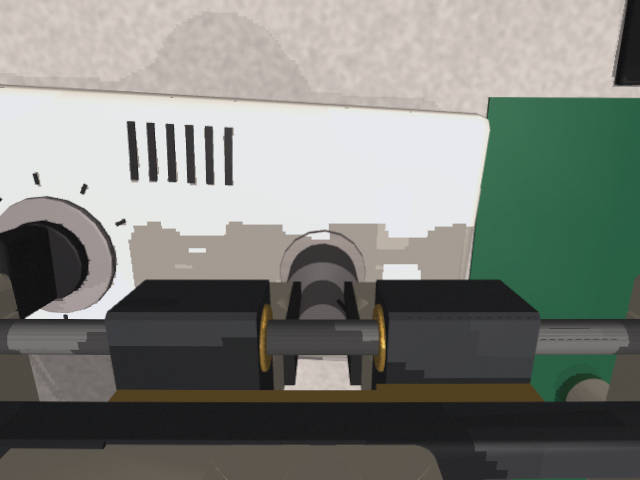

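View pics/ftop.png

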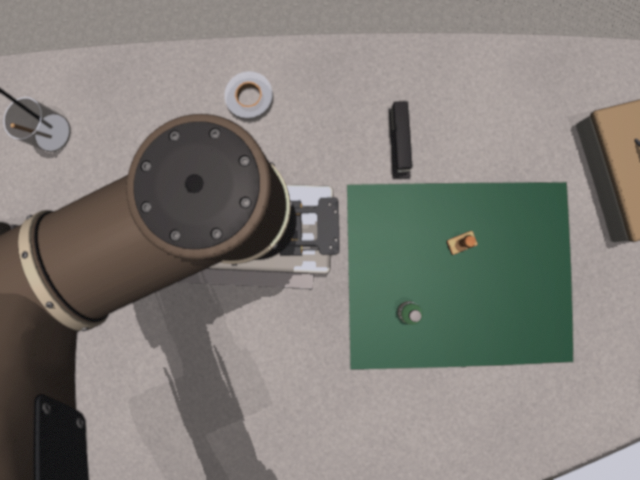

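```bash
python3 -c "
from h import *
print(r.close_job()); s=r.get_state();print(s['time_s'],s['contact_force'],s['tcp_pos'])"
```

```text
the job is handed in; nothing more can be done
None
the job is handed in; nothing more can be done
```

The job is handed in. The dial is off, and the cap is clicked onto the post and held pressed fully down. It finished at about 21 s of the 51 s allowed.

- **Dial:** I gripped the bar and turned it anticlockwise about 0.7 rad until it met the end stop. The wrist moment rose to about 0.5 N m and the fingers slipped past the bar. A picture taken after I let go, and the last scene picture, show the pointer on the long tick (off).
- **Cap:** I took it by the stem and carried it over the post. It met the catches at the expected height with about 9 N and then snapped down. I pressed on to the bottom.
- **Last readings:**
  - The downward push was steady at about 18 N, against about 9 N needed for the collar.
  - The tool rose 85.7 mm from where it gripped the cap on the counter, against about 86 mm predicted for fully home.
  - The fingers held 18.7 mm of stem with the grip set to 60 N.
- **Bystanders:** in the last top picture the stamp, glue bottle and stapler stand where they started.

**Checks that disagreed:**
- **Fingertip position:** the fingertips are about 15 mm behind the reported tool point, not 11 mm ahead of it as stated. My first attempt on the dial closed on air just above the bar. I corrected this from the pictures and used the corrected value from then on.
- **Force peaks:** the wrist force briefly reached about 38 N down with 14 N sideways when the cap bottomed out. About 6 N sideways remained at the end.

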